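# Fetch the egg finial from behind the mallets

### The job

The chipped marble egg finial is hemmed in behind the three mallets on the pine tool board. Stand the mallets aside on the rubber mat, then lift the finial out and set it gently upright in the round recess of the square pine block; only then put each mallet back upright on the exact spot where it stood at the start. Leave the plumb bob and the two pitching tools as they are.

Things in the scene. Friction and masses are not known exactly. Their poses are not given: they have to be found in the camera images.
- finial_mid (a point): White marble egg on a small round turned foot, one chipped shoulder, 78 mm tall overall, 0.34 kg, standing upright. Foot 44 mm diameter and 6 mm thick, narrow neck above it, egg 54 mm across at its widest 42 mm above the underside. This point is on the axis, 39 mm above the underside (mid-height); z up along the axis. The mallet heads stand about 6 to 22 mm from it at the start.
- mallet_mid (a point): The big mallet: dark brown lignum vitae bell-shaped head 88 mm across and 94 mm high, brown wooden handle. Stands upright on its head, handle straight up; round about its upright z axis, so yaw is of no matter. This point is on the axis at mid-height, 98 mm above the underside. Overall height 196 mm; handle 30 mm in diameter, straight from 62 to 12 mm below its top (grip here). About 0.62 kg.
- nylon_mid (a point): The middle-sized mallet: cream nylon straight-sided head 72 mm across and 80 mm high, brown wooden handle. Stands upright on its head, handle straight up; round about its upright z axis, so yaw is of no matter. This point is on the axis at mid-height, 95 mm above the underside. Overall height 190 mm; handle 30 mm in diameter, straight from 62 to 12 mm below its top (grip here). About 0.48 kg.
- dummy_mid (a point): The small mallet (dummy): dark steel conical head 64 mm across and 62 mm high, brown wooden handle. Stands upright on its head, handle straight up; round about its upright z axis, so yaw is of no matter. This point is on the axis at mid-height, 92 mm above the underside. Overall height 184 mm; handle 30 mm in diameter, straight from 62 to 12 mm below its top (grip here). About 0.70 kg.
- mat: Fixed black rubber mat lying on the slab to the robot's left or right, 320 mm along its x, 140 mm along its y, 4 mm thick; origin at the centre of its underside. Big enough for the three mallets in one row 95 mm apart along its x.
- block_hole0 (a point): Fixed square pine block lying on the slab on the side opposite the mat, 130 x 130 mm and 24 mm high, with one round recess 63 mm in diameter and 8 mm deep in the middle of its top. This point is the centre of the recess's mouth, level with the block's top.
- tray: Fixed pine tool board on the slab, 250 mm along its x (away from the robot), 280 mm along its y, 12 mm thick, with a 20 mm high lip on its far edge. Origin at the centre of its underside. Finial, three mallets, plumb bob and a small grey rubbing stone stand on it; the mallets stand on the robot's side and to the left and right of the finial, about 80 mm from it centre to centre, in any order; plumb bob and rubbing stone stand near the far edge.
- bob_mid (a point): Bystander: brass plumb bob standing point up on its flat head near the far edge of the tool board, 38 mm in diameter, 88 mm tall; this point is on its axis at mid-height. Leave alone.
- pitcher_wide: Bystander: blued steel pitching tool with the wider 50 mm blade, octagonal bar 22 mm thick, 175 mm long, lying on the slab between robot and tool board; origin at mid-length on its underside, blade towards its +x. Leave alone.
- pitcher_narrow: Bystander: the other blued steel pitching tool, blade 34 mm, octagonal bar 22 mm thick, 170 mm long, lying end to end with the first; origin at mid-length on its underside, blade towards its +x. Leave alone.
Things that resemble listed ones, but are neither listed nor needed, are in the scene too. What is shaped like the part that bears block_hole0 but yellow is not meant.

How it is judged:
By the outcome, as a careful person would: the job done as asked, in the order asked, and still so for the second after the job is handed in, with the robot touching nothing.
It also fails if it takes over 144 s, if anything falls off the work surface, if the arm or the gripper's body presses on something with over 40 N, if the wrist force passes 120 N, or if a joint passes its speed limit or range.

### The arm

A 6-joint arm with a two-finger parallel gripper is mounted at the origin on the work surface. World frame = base frame: x ahead of the robot, y to its left, z up, the work surface at z = 0. Lengths are in mm, angles in rad, forces in N, time in s.
With the tool pointing down it reaches from about 400 to 825 mm from the base axis. Payload 7 kg.
Tool frame: the origin (TCP) lies on the centre line of the jaws, within the pads' length; the fingertips stand 25 mm ahead of it and the grasp point (between the pads) lies 6 mm ahead of it (r.finger_overhang is the distance from the TCP to the fingertips, in mm); z points along the fingers, x is the direction in which the jaws open and shut, and the axes are right-handed (so a half turn about z gives the same grasp; the last joint's range is limited). The gripper opens to 88 mm and grips with 3 to 60 N. Pads are 19 mm wide; open, the fingers measure 130 mm over their backs; the gripper's body (78 mm by 193 mm) begins 47 mm behind the grasp point.
Start: joints at [-1.009, 0.359, 0.012, 0, -1.224, -0.288], TCP at [182.488, -649.841, 251.561] pointing down, gripper open.
Joint ranges: [-3.07, 3.07], [-1.43, 2.12], [-1.02, 1.25], [-3.03, 1.67], [-3.05, -0], [-3.03, 3.03]. Speed limits (rad/s): [2.39, 2.39, 3.01, 3.14, 3.14, 3.14].

### API

Orientations are given as [roll, pitch, yaw] about the fixed x, y, z axes, in that order (R = Rz(yaw) Ry(pitch) Rx(roll)).
In Python, from plant import sensors, viewer, workorder, r gives the robot as it stands.
- The arm moves only by the shell command python3 -m pendant 'ROWS' [OPENING] [FORCE]. ROWS is a JSON object of lists of equal length, an entry for each row: "linear": the shift along the tool's x, y, z in m, a list of three; "yaw": the turn about the tool's z in degrees. In form: {"linear": [[dx, dy, dz], ...], "yaw": [yaw, ...]}. A call has 1 to 8 rows; each row is the pose to reach, as a shift and turn from the pose commanded when the call began, along the tool's axes at that moment; what a row does not reach only later rows make up. A row lasts 1/10 s, in which the tool goes at most 50 mm and 8.59 degrees, less where a joint would pass 70% of its speed; a pose out of reach is approached as far as the arm can. A call with a gripper value outside its range is refused whole. OPENING is the finger opening in m, from 0 to 0.0876, set as the call begins (- or left out, the last holds). The fingers move at their own pace and stop on an object; FORCE is the grip in N (left out, the last holds). Time passes only in rows, so rows that repeat a pose let the fingers close. It gives the time, the measured TCP pose, the force and the opening at its end, in the units of the state.
- sensors.get_obs(): the state, without advancing time (a new reading comes with each control period).
- viewer.capture(name): name is "scene" or "top"; returns (picture, depth): 400x640x3 uint8, red, green, blue; 400x640 float32, mm along the optical axis (not along the pixel's ray), 0 where there is no reading.
- viewer.calibration(name): a dict with "fov_y" (degrees; the focal length in pixels is half the picture's height over the tangent of half this angle, whatever the lens; pixels are square), "cx", "cy" (the principal point, pixels), "R" (3x3) and "t" (3): a world point X has camera coordinates R X + t. Camera axes: x right, y down, z forward; pixel columns grow to the right and rows downward; lengths in mm; the calibration is good to about 2 mm. A picture is of the moment at which its call begins. calibration takes no time and is no camera call.
- workorder.sign_off(): hands the job in, once; it reports no verdict.
The state is a dict: "t": time; "joint_positions": joint angles; "qd": joint speeds; "effort": joint torques, N m; "position": TCP position; "tool_rot": TCP orientation; "ft_force": force on the tool from outside, world axes, zero at the start; "moment": the same for the moment, N m; "gripper_width": finger opening in mm.
Only numpy, scipy, OpenCV 4.12 (cv2) and the standard library are available. Lean on these libraries where they do the work, as an engineer would, in place of code of your own. Each camera call takes 0.05 s, during which the arm holds its last target. There are 200 camera calls.

## Working session

There is one attempt and no reset: what is moved stays moved. The work goes in short steps, Python scripts to look and compute and a shell command to move; the robot and the scene stay as the last step left them, time stands still between calls to the robot, and variables do not carry over. Pictures are saved under pics/ and viewed, about 12 in all and at most 16, crops included, and the job is handed in when it is done.

```bash
ls; mkdir -p pics
cat > h.py <<'E'
import numpy as np, cv2
from plant import sensors, viewer, workorder, r
def cap(name):
    p,d=viewer.capture(name); return p,d
def K(name):
    c=viewer.calibration(name); f=200/np.tan(np.radians(c['fov_y'])/2)
    return f,c['cx'],c['cy'],np.array(c['R']),np.array(c['t'])
def cloud(name,d):
    f,cx,cy,R,t=K(name)
    v,u=np.mgrid[:400,:640]
    P=np.stack([(u-cx)/f*d,(v-cy)/f*d,d],-1)
    return (P-t)@R
def ray(name,u,v,z):
    f,cx,cy,R,t=K(name); o=-R.T@t; k=R.T@np.array([(u-cx)/f,(v-cy)/f,1])
    return o+k*(z-o[2])/k[2]
E
python3 - <<'E'
from h import *
for n in ['scene','top']:
    p,d=cap(n); cv2.imwrite(f'pics/{n}0.png',p[...,::-1]); np.savez(f'{n}0.npz',p=p,d=d); c=viewer.calibration(n); print(n,c,'cam pos',-np.array(c['R']).T@c['t'])
print(sensors.get_obs())
E
```

```text
pics
scene {'fov_y': 49.13113444600243, 'cx': 321.8230642963925, 'cy': 204.57888567245635, 'R': array([[ 0.40709792,  0.91329342,  0.01290046],
       [ 0.57771012, -0.24652145, -0.77812479],
       [-0.70747601,  0.32422571, -0.62797722]]), 't': array([-189.98914313, -219.07503562, 1666.97042396])} cam pos [1383.24763338 -420.96553132  878.80267766]
top {'fov_y': 47.2846126048693, 'cx': 328.35724535455086, 'cy': 198.39292660170076, 'R': array([[-0.00923869, -0.99975804, -0.01996255],
       [-0.99431951,  0.01130167, -0.10583469],
       [ 0.10603469,  0.01887138, -0.99418334]]), 't': array([  22.46298626,  532.33857871, 1069.61639433])} cam pos [ 416.1057227    -3.74390442 1120.18310551]
{'t': 0.1, 'joint_positions': array([-1.00889841e+00,  3.59281541e-01,  1.11890788e-02, -2.88726914e-04,
       -1.22407593e+00, -2.88101810e-01]), 'qd': array([ 8.96254175e-04, -2.48559841e-03,  2.24336981e-03,  2.33650333e-03,
        7.58623282e-05, -1.77623797e-03]), 'effort': array([-1.88704427e-03, -5.84162915e+01,  2.93749988e+01,  7.01548800e+00,
        1.01368886e-02, -6.72695614e-05]), 'position': array([ 182.39044033, -649.50372285,  250.75851893]), 'tool_rot': array([-3.14146303e+00, -1.39264234e-03,  1.84449404e+00]), 'ft_force': array([ 0.53989712, -0.20381446, -0.3013224 ]), 'moment': array([-0.01242363, -0.03374677,  0.01864294]), 'gripper_width': 87.4180455260447}
```

View pics/scene0.png

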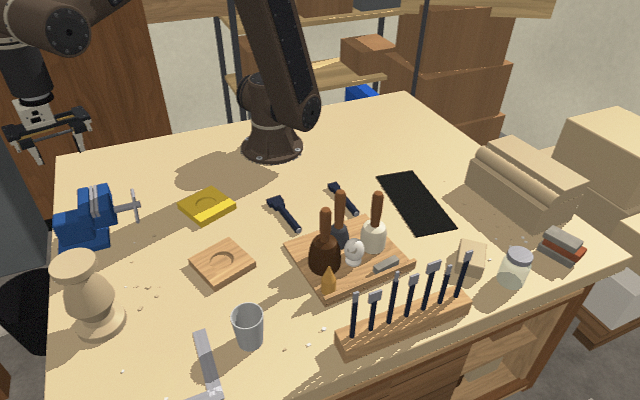

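View pics/top0.png

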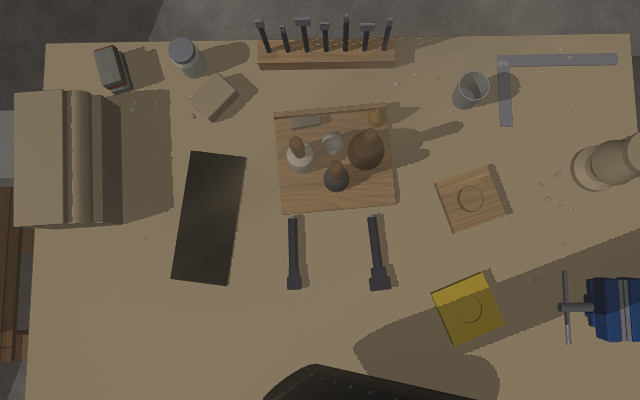

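The board is around (335,160) in the top view: nylon mallet (300,153), dummy (337,178), big mallet (367,150), with the finial at (333,143) between them. The mat is at (210,218), the pine block at (471,198) and its yellow decoy at (468,308). In the scene view the finial is at (354,250). The rubbing stone (306,122) and bob (377,116) stay put. Next I'll measure.

```bash
cat >> h.py <<'E'
from scipy.optimize import least_squares
from scipy import ndimage
def circ(P,rad):
    P=P[:,:2]; c0=P.mean(0)
    s=least_squares(lambda c:np.hypot(*(P-c).T)-rad,c0,loss='soft_l1',f_scale=1.5)
    return s.x
def clusters(W,zmin,zmax,box=(350,750,-350,350),minn=15):
    m=(W[...,2]>zmin)&(W[...,2]<zmax)&(W[...,0]>box[0])&(W[...,0]<box[1])&(W[...,1]>box[2])&(W[...,1]<box[3])
    L,n=ndimage.label(m)
    for i in range(1,n+1):
        q=L==i
        if q.sum()>=minn: yield q
E
python3 - <<'E'
from h import *
for n in ['scene','top']:
    z=np.load(n+'0.npz'); p,d=z['p'],z['d']; W=cloud(n,d)
    # slab check
    q=W[300:330,200:230] if n=='top' else W[130:150,330:350]
    print(n,'slab z',np.median(q[...,2]),q[...,2].std())
    for q in clusters(W,120,230):
        P=W[q]; v,u=np.nonzero(q)
        P=P[P[:,2]<P[:,2].max()-4]
        print(' handle n',q.sum(),'px',u.mean().round(),v.mean().round(),'zmax',np.percentile(W[q][:,2],98).round(1),'mean',P[:,:2].mean(0).round(1),'circ',circ(P,15).round(1), 'col',p[q].mean(0).round())
    hsv=cv2.cvtColor(p,cv2.COLOR_RGB2HSV)
    # egg: low sat bright within board
    m=(W[...,2]>30)&(W[...,2]<95)&(hsv[...,1]<45)&(W[...,0]>400)&(W[...,0]<720)&(abs(W[...,1])<200)
    L,k=ndimage.label(m)
    for i in range(1,k+1):
        q=L==i
        if q.sum()>20:
            v,u=np.nonzero(q);P=W[q]
            s=least_squares(lambda c:np.linalg.norm(P-c,axis=1)-27,np.append(P[:,:2].mean(0),55),loss='soft_l1')
            print(' egg? n',q.sum(),u.mean().round(),v.mean().round(),P.mean(0).round(1),P[:,2].max().round(1),'sph',s.x.round(1),s.cost)
    # mat
    m=((p.max(-1)<45)&(abs(W[...,2]-4)<8)&(d>0)).astype(np.uint8)
    cs,_=cv2.findContours(m,cv2.RETR_EXTERNAL,cv2.CHAIN_APPROX_SIMPLE)
    for c in cs:
        if cv2.contourArea(c)>1500:
            mm=np.zeros(m.shape,np.uint8);cv2.drawContours(mm,[c],-1,1,-1)
            uv=c[:,0]; X=np.array([ray(n,a,b,4)[:2] for a,b in uv],np.float32)
            print(' dark',uv.mean(0),cv2.minAreaRect(X),W[mm>0][:,2].mean())
    # block/board top
    for nm,lo,hi,box in [('block',18,32,(400,620,-420,-180)),('board',6,17,(400,720,-170,190)),('yblock',18,32,(250,400,-420,-180))]:
        m=(W[...,2]>lo)&(W[...,2]<hi)&(W[...,0]>box[0])&(W[...,0]<box[1])&(W[...,1]>box[2])&(W[...,1]<box[3])
        L,k=ndimage.label(m)
        if k:
            i=1+np.argmax(ndimage.sum(m,L,range(1,k+1)));q=L==i
            print(' ',nm,q.sum(),cv2.minAreaRect(W[q][:,:2].astype(np.float32)),'z',np.median(W[q][:,2]))
E
```

```text
scene slab z 0.6039769935558379 2.2629512834919265
 handle n 289 px 339.0 203.0 zmax 195.6 mean [589.9  -7.5] circ [579.7  -1.9] col [104.  73.  47.]
 handle n 309 px 376.0 205.0 zmax 202.0 mean [639.7  75.1] circ [630.   81.2] col [100.  71.  46.]
 handle n 351 px 325.0 222.0 zmax 208.8 mean [654.3 -78.9] circ [643.7 -73.6] col [101.  71.  46.]
 egg? n 80 380.0 228.0 [646.9  91.6  89.3] 94.3 sph [636.3  85.5  69.7] 84.23291611139085
 egg? n 594 349.0 243.0 [644.4  -2.3  65.2] 91.8 sph [6.493e+02 6.000e-01 6.330e+01] 8497.106865641652
 egg? n 47 390.0 259.0 [715.3  86.7  36.3] 39.0 sph [711.6  85.   60.4] 89.93317700608823
 dark [412.3877551  204.66326531] ((495.21832275390625, 312.42852783203125), (137.4471893310547, 316.0633850097656), 82.2638168334961) 7.506234975900088
  block 1559 ((528.26025390625, -323.83331298828125), (135.87527465820312, 132.2845916748047), 18.48093605041504) z 24.422610799292354
  board 1119 ((664.43798828125, 37.955543518066406), (220.71080017089844, 110.95465087890625), 89.94940185546875) z 12.483964247586702
  yblock 674 ((280.96539306640625, -304.083129
[... 412 characters left out ...]
 [88. 70. 52.]
 egg? n 291 333.0 143.0 [656.7   3.8  79.4] 94.5 sph [663.2   4.7  61. ] 237.76412937106846
 egg? n 35 291.0 159.0 [617.7 101.9  88.3] 92.4 sph [621.6  95.3  63.3] 31.015212908197658
 egg? n 157 334.0 184.0 [563.2   3.8  61.3] 76.7 sph [579.6  -1.7  50. ] 166.82477707792287
  block 2450 ((529.4263305664062, -323.9272155761719), (130.0514678955078, 132.33335876464844), 18.76091194152832) z 23.581005993443036
  board 6476 ((619.172119140625, 1.3398590087890625), (223.91603088378906, 280.52532958984375), 4.5833940505981445) z 11.65688143553254
  yblock 1629 ((278.8666687011719, -304.26910400390625), (112.24617004394531, 131.54774475097656), 21.50011444091797) z 23.299592167308926
```

Run:
```python
from h import *
S={}
for n in ['scene','top']:
    z=np.load(n+'0.npz'); p,d=z['p'],z['d']; W=cloud(n,d); S[n]=(p,d,W)
    hsv=cv2.cvtColor(p,cv2.COLOR_RGB2HSV)
    # egg
    m=(W[...,2]>35)&(W[...,2]<95)&(np.hypot(W[...,0]-661,W[...,1]-3)<34)&(hsv[...,1]<45)&(p.max(-1)>90)
    P=W[m]; s=least_squares(lambda c:np.hypot(np.hypot(P[:,0]-c[0],P[:,1]-c[1])/27,(P[:,2]-54)/36)*27-27,[661,3],loss='soft_l1',f_scale=1.5)
    v,u=np.nonzero(m); print(n,'egg',m.sum(),s.x.round(1),s.cost,'px',u.min(),u.max(),v.min(),v.max(),'top',P[P[:,2]>P[:,2].max()-6].mean(0).round(1))
    # bob
    m=(W[...,2]>25)&(W[...,2]<105)&(W[...,0]>660)&(W[...,0]<740)&(W[...,1]>-140)&(W[...,1]<-20)&(hsv[...,1]>90)&(hsv[...,0]>13)&(hsv[...,0]<28)
    P=W[m]; print(' bob',m.sum(),P.mean(0).round(1),P[P[:,2]>P[:,2].max()-8].mean(0).round(1),P[:,2].max())
    # recess floor z~16
    m=(abs(W[...,2]-16)<3)&(np.hypot(W[...,0]-529,W[...,1]+324)<45)
    P=W[m]; print(' recess',m.sum(),P.mean(0).round(1), cv2.minEnclosingCircle(P[:,:2].astype(np.float32)))
    # block edges via colour at z 24 fallback done; mat/pitchers by brightness
    if n=='top':
        for q in clusters(np.where(d[...,None]>0,W,-1),2.0,45,box=(380,640,160,420),minn=800):
            print(' mat',q.sum(),cv2.minAreaRect(W[q][:,:2].astype(np.float32)))
        m=((p.max(-1)<50)&(W[...,1]>180)&(W[...,1]<450)&(W[...,0]>300)&(W[...,0]<700)).astype(np.uint8)
        c=max(cv2.findContours(m,0,2)[0],key=cv2.contourArea)[:,0]
        print(' mat col',len(c),cv2.minAreaRect(np.array([ray(n,a,b,4)[:2] for a,b in c],np.float32)))
        for box in [(300,520,-150,-20),(300,520,20,150)]:
            for q in clusters(W,8,40,box=box,minn=100): print(' pitcher',q.sum(),W[q].mean(0).round(1))
    # heights along path
    for a in np.linspace(0,1,9):
        x,y=182+a*399,-650+a*648
        m=(np.hypot(W[...,0]-x,W[...,1]-y)<110)&(d>0)
        print('  path',round(x),round(y),np.percentile(W[m][:,2],99.5).round() if m.sum()>20 else None)
p=S['scene'][0]; cv2.imwrite('pics/crop1.png',cv2.resize(p[170:310,170:430],None,fx=3,fy=3,interpolation=cv2.INTER_CUBIC)[...,::-1])
```

```text
scene egg 352 [661.4   4.6] 238.5798926075722 px 344 363 238 260 top [664.3   2.7  88.2]
 bob 542 [694.  -88.4  69.3] [672.1 -77.2 101.1] 104.82895876393897
 recess 257 [ 523.7 -323.7   16.5] ((523.638427734375, -323.0974426269531), 30.68787956237793)
  path 182 -650 586.0
  path 232 -569 647.0
  path 282 -488 653.0
  path 332 -407 649.0
  path 382 -326 632.0
  path 431 -245 28.0
  path 481 -164 25.0
  path 531 -83 197.0
  path 581 -2 207.0
top egg 292 [662.8   4.8] 160.73411975266717 px 322 342 132 154 top [662.4   4.6  90.3]
 bob 266 [714.3 -93.6  67.3] [675.4 -65.1 100.7] 104.82996774834596
 recess 442 [ 529.3 -325.4   15.8] ((527.9439086914062, -323.25762939453125), 40.80209732055664)
 mat 4643 ((509.6076965332031, 311.180419921875), (146.19581604003906, 279.1563415527344), 81.84127807617188)
 mat col 193 ((406.2501525878906, 325.294921875), (137.39682006835938, 140.48866271972656), 82.58908081054688)
 pitcher 123 [516.4 -60.7  12. ]
 pitcher 909 [387.1 -96.9  18.6]
 pitcher 340 [510.4  81.4  11.8]
 pitcher 745 [396.2 103.1  18.7]
  path 182 -650 143.0
  path 232 -569 143.0
  path 282 -488 142.0
  path 332 -407 92.0
  path 382 -326 28.0
  path 431 -245 27.0
  path 481 -164 25.0
  path 531 -83 202.0
  path 581 -2 207.0
```

View pics/crop1.png

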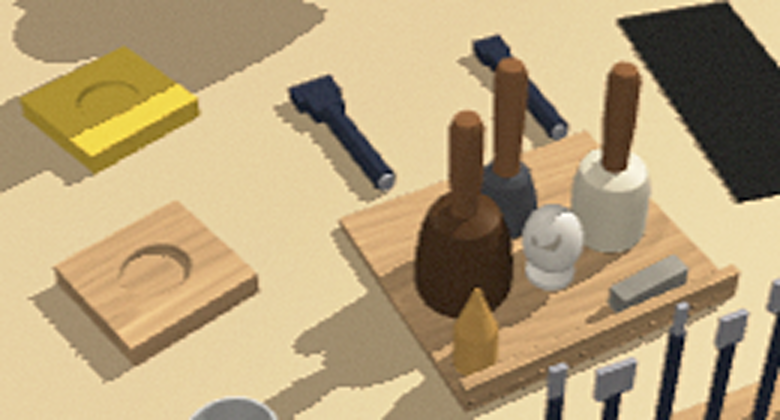

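The crop shows the finial (egg on a foot, chip facing the camera, crop (552,245)) and the natural pine block with its recess (155,275); the yellow one is at (110,105). The bob (475,335) is well clear. Look-alikes:
- **Finial (white egg):** only the cream nylon head at (612,200) comes close.
- **Block:** the yellow block, rejected.
- **Dummy:** the dark steel head at (508,200), versus the brown bell of the big mallet at (462,255).

I'll start with the dummy mallet.

```bash
python3 -m pendant '{"linear":[[0.03,0.03,-0.02],[0.06,0.065,-0.03],[0.09,0.1,-0.03],[0.125,0.135,-0.03],[0.16,0.17,-0.03],[0.195,0.21,-0.03],[0.225,0.245,-0.03],[0.258,0.28,-0.03]],"yaw":[-4,-9,-14,-19,-24,-29,-33,-37]}' 0.0876 20
cat > s.py <<'E'
# usage: s.py X Y Z YAWDEG -> tool-frame shift (m) and yaw turn from current pose
import sys; from h import *
from scipy.spatial.transform import Rotation as Ro
o=sensors.get_obs(); p=o['position']; R=Ro.from_euler('xyz',o['tool_rot'])
print('t',round(o['t'],1),'pos',p.round(1),'rpy',np.degrees(o['tool_rot']).round(1),'F',o['ft_force'].round(1),'w',round(o['gripper_width'],1))
if len(sys.argv)>1:
    a=list(map(float,sys.argv[1:])); yaw=np.degrees(o['tool_rot'][2])
    print('shift',(R.inv().apply(np.array(a[:3])-p)/1000).round(4),'turn',round((yaw-a[3]+180)%360-180,1))
E
python3 s.py 581 -2 270 180
```

```text
t: 0.9
position: [382.9, -323.8, 281.5]
tool_rot: [3.141, 0.0, 2.493]
ft_force: [0.9, 0.6, 0.2]
gripper_width: 87.8
t 0.9 pos [ 382.9 -323.8  281.5] rpy [180.    0.  142.9] F [0.9 0.6 0.2] w 87.8
shift [0.0365 0.3761 0.0116] turn -37.1
```

```bash
python3 -m pendant '{"linear":[[0.005,0.047,0],[0.01,0.094,0],[0.014,0.141,0],[0.018,0.188,0],[0.023,0.235,0],[0.027,0.282,0],[0.032,0.33,0.005],[0.0365,0.376,0.0115]],"yaw":[-5,-10,-15,-20,-25,-30,-34,-37.1]}'
python3 -m pendant '{"linear":[[0,0,0],[0,0,0]],"yaw":[0,0]}'
python3 s.py 581 -2 167 180
python3 - <<'E'
from h import *
for n in ['scene','top']:
    p,d=cap(n); cv2.imwrite(f'pics/{n}1.png',p[...,::-1])
a=cv2.imread('pics/scene1.png')[60:290,220:480]; cv2.imwrite('pics/c2.png',cv2.resize(a,None,fx=2.5,fy=2.5))
E
```

```text
t: 1.7
position: [581.9, -2.5, 270.1]
tool_rot: [3.141, 0.001, 3.141]
ft_force: [0.1, -0.7, -0.2]
gripper_width: 87.7
t: 1.9
position: [581.1, -3.6, 268.9]
tool_rot: [-3.141, -0.002, 3.139]
ft_force: [-0.1, 0.0, 0.1]
gripper_width: 87.6
t 1.9 pos [581.1  -3.6 268.9] rpy [-1.800e+02 -1.000e-01  1.799e+02] F [-0.1  0.   0.1] w 87.6
shift [-1.000e-04  1.700e-03  1.019e-01] turn -0.1
```

View pics/c2.png

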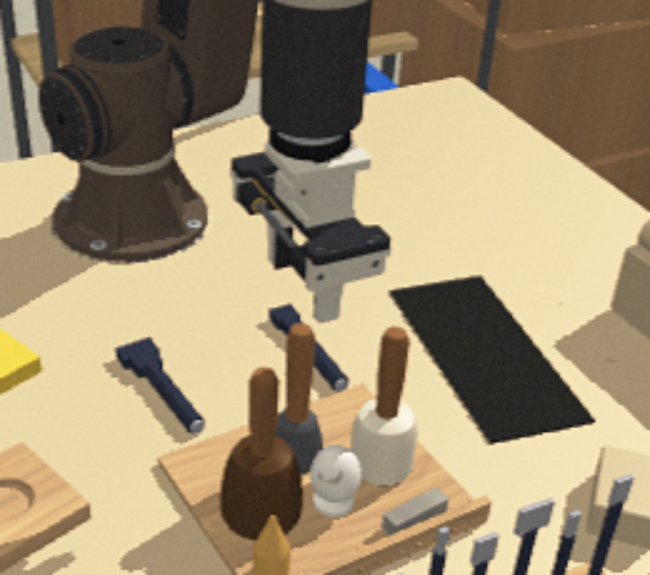

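The gripper is above the dummy with the jaws along x and clear handles on both sides. Next I descend and grip.

```bash
python3 -m pendant '{"linear":[[0,0.001,0.02],[0,0.001,0.04],[0,0.001,0.06],[0,0.001,0.08],[0,0.001,0.095],[0,0.001,0.103],[0,0.001,0.103]],"yaw":[0,0,0,0,0,0,0]}'
python3 -m pendant '{"linear":[[0,0,0],[0,0,0],[0,0,0],[0,0,0],[0,0,0],[0,0,0],[0,0,0],[0,0,0]],"yaw":[0,0,0,0,0,0,0,0]}' 0.0 40
python3 -c "
from h import *
for i in range(4):
    cap('top'); o=sensors.get_obs(); print(o['position'].round(1),o['tool_rot'].round(4),o['gripper_width'],o['ft_force'].round(1))
"
```

```text
t: 2.7
position: [580.4, -4.6, 166.6]
tool_rot: [-3.141, -0.001, 3.136]
ft_force: [-0.6, -0.7, 0.8]
gripper_width: 87.9
t: 3.5
position: [581.1, -3.6, 167.0]
tool_rot: [-3.142, -0.0, 3.138]
ft_force: [-3.3, -0.0, 2.9]
gripper_width: 29.7
[580.9  -3.6 167. ] [-3.1414e+00 -7.0000e-04  3.1379e+00] 29.198502345938763 [-1.4  0.2  1.1]
[580.9  -3.6 167. ] [-3.1415e+00 -7.0000e-04  3.1378e+00] 29.498981092032793 [-1.4  0.5  0.6]
[580.9  -3.6 167. ] [-3.1415e+00 -6.0000e-04  3.1378e+00] 29.246835089945513 [-1.1 -0.1  1.3]
[580.9  -3.6 167. ] [-3.1415e+00 -6.0000e-04  3.1378e+00] 29.185829793837343 [-0.9 -0.1  1.5]
```

```bash
python3 -m pendant '{"linear":[[0,0,-0.01],[0,0,-0.025],[0,0,-0.045],[0.01,0,-0.06],[0.03,0,-0.065],[0.055,0,-0.065],[0.08,0,-0.065],[0.105,0,-0.065]],"yaw":[0,0,0,0,0,0,0,0]}'
python3 s.py 403 325 227 -98; python3 -c "
from h import *
print(sensors.get_obs()['joint_positions'].round(3))"
```

```text
t: 4.5
position: [473.9, -3.4, 231.6]
tool_rot: [3.141, -0.002, 3.137]
ft_force: [-1.1, -0.9, -7.1]
gripper_width: 29.1
t 4.5 pos [473.9  -3.4 231.6] rpy [ 1.800e+02 -1.000e-01  1.798e+02] F [-1.1 -0.9 -7.1] w 29.1
shift [0.0723 0.3281 0.0048] turn -82.2
[ 4.09e-01  3.90e-02 -4.44e-01 -1.00e-03 -1.09e+00 -4.13e-01]
```

```bash
python3 -m pendant '{"linear":[[0,0.02,0],[0.005,0.055,0],[0.015,0.095,0],[0.025,0.135,0],[0.035,0.175,0],[0.045,0.215,0],[0.055,0.255,0],[0.065,0.29,0]],"yaw":[-8,-16,-24,-32,-40,-48,-56,-64]}'
python3 -m pendant '{"linear":[[0,0,0],[0,0,0]],"yaw":[0,0]}'
python3 s.py 403 325 180 -98
```

```text
t: 5.3
position: [410.7, 288.2, 232.1]
tool_rot: [3.141, -0.0, -2.022]
ft_force: [1.0, -0.3, -7.3]
gripper_width: 29.2
t: 5.5
position: [411.0, 287.1, 231.7]
tool_rot: [3.141, -0.002, -2.027]
ft_force: [-0.3, -1.2, -8.7]
gripper_width: 29.3
t 5.5 pos [411.  287.1 231.7] rpy [ 1.800e+02 -1.000e-01 -1.161e+02] F [-0.3 -1.2 -8.7] w 29.3
shift [-0.0306  0.0238  0.0516] turn -18.1
```

```bash
python3 -m pendant '{"linear":[[-0.01,0.008,0],[-0.02,0.016,0],[-0.0306,0.0238,0.01],[-0.0306,0.0238,0.03],[-0.0306,0.0238,0.05],[-0.0306,0.0238,0.06],[-0.0306,0.0238,0.066],[-0.0306,0.0238,0.07]],"yaw":[-8,-16,-18,-18,-18,-18,-18,-18]}'
python3 -m pendant '{"linear":[[0,0,0],[0,0,0]],"yaw":[0,0]}'
```

```text
t: 6.3
position: [404.6, 324.9, 161.8]
tool_rot: [-3.141, -0.0, -1.715]
ft_force: [-0.3, -0.3, -7.9]
gripper_width: 29.6
t: 6.5
position: [404.8, 325.3, 162.7]
tool_rot: [-3.141, 0.001, -1.714]
ft_force: [0.0, 0.7, -7.9]
gripper_width: 28.8
```

```bash
python3 -m pendant '{"linear":[[0,0,0.001],[0,0,0.002],[0,0,0.003],[0,0,0.003],[0,0,0.003]],"yaw":[0,0,0,0,0]}'
```

```text
t: 7.0
position: [404.6, 325.3, 159.6]
tool_rot: [-3.141, 0.001, -1.714]
ft_force: [-0.9, -1.0, -1.2]
gripper_width: 29.1
```

```bash
python3 -m pendant '{"linear":[[0,0,0],[0,0,0],[0,0,0],[0,0,0],[0,0,0]],"yaw":[0,0,0,0,0]}' 0.065 40
python3 -m pendant '{"linear":[[0,0,-0.01],[0,0,-0.03],[0,0,-0.055],[0,0,-0.085],[0,0,-0.11],[0,0,-0.11]],"yaw":[0,0,0,0,0,0]}'
python3 s.py 631 81.3 270 180
```

```text
t: 7.5
position: [404.6, 325.1, 159.2]
tool_rot: [-3.141, 0.0, -1.714]
ft_force: [0.2, 0.4, 0.1]
gripper_width: 62.3
t: 8.1
position: [405.8, 326.4, 273.8]
tool_rot: [-3.138, 0.006, -1.714]
ft_force: [-0.4, 0.4, 0.2]
gripper_width: 65.3
t 8.1 pos [405.8 326.4 273.8] rpy [-179.8    0.3  -98.2] F [-0.4  0.4  0.2] w 65.3
shift [ 0.2105 -0.2578  0.0035] turn 81.8
```

```bash
python3 -m pendant '{"linear":[[0.02,-0.025,0],[0.05,-0.06,0],[0.08,-0.095,0],[0.11,-0.13,0],[0.14,-0.17,0],[0.17,-0.205,0],[0.195,-0.24,0],[0.2105,-0.2578,0]],"yaw":[8,16,24,32,40,48,56,64]}' 0.0876
python3 -m pendant '{"linear":[[0,0,0],[0,0,0],[0,0,0],[0,0,0]],"yaw":[8,16,18,18]}'
python3 s.py 631 81.3 173 180
```

```text
t: 8.9
position: [631.2, 77.3, 268.6]
tool_rot: [-3.141, -0.001, -2.839]
ft_force: [0.3, 0.5, 0.2]
gripper_width: 87.5
t: 9.3
position: [629.4, 79.6, 268.9]
tool_rot: [-3.141, -0.0, 3.137]
ft_force: [-0.1, 0.3, -0.7]
gripper_width: 87.8
t 9.3 pos [629.4  79.6 268.9] rpy [-180.    -0.   179.7] F [-0.1  0.3 -0.7] w 87.8
shift [-0.0016  0.0017  0.0959] turn -0.3
```

```bash
python3 -m pendant '{"linear":[[-0.0015,0.0015,0.02],[-0.0015,0.0015,0.04],[-0.0015,0.0015,0.06],[-0.0015,0.0015,0.08],[-0.0015,0.0015,0.09],[-0.0015,0.0015,0.096],[-0.0015,0.0015,0.096]],"yaw":[0,0,0,0,0,0,0]}'
python3 -m pendant '{"linear":[[0,0,0],[0,0,0],[0,0,0],[0,0,0],[0,0,0],[0,0,0],[0,0,0],[0,0,0]],"yaw":[0,0,0,0,0,0,0,0]}' 0.0 40
python3 -c "
from h import *
for i in range(3):
    cap('top'); o=sensors.get_obs(); print(o['position'].round(1),o['tool_rot'].round(4),o['gripper_width'],o['ft_force'].round(1))
"
```

```text
t: 10.0
position: [630.9, 81.3, 172.7]
tool_rot: [-3.141, -0.001, 3.138]
ft_force: [-0.1, 0.7, -0.1]
gripper_width: 87.5
t: 10.8
position: [631.0, 81.3, 173.0]
tool_rot: [-3.142, -0.0, 3.138]
ft_force: [-0.8, 0.1, 2.4]
gripper_width: 29.1
[631.   81.3 173.1] [-3.1416e+00 -1.0000e-04  3.1379e+00] 29.27531734180791 [-0.2  0.2  0.4]
[631.   81.4 173.1] [ 3.1416e+00 -1.0000e-04  3.1379e+00] 29.164026870747822 [0.1 0.2 0.5]
[631.   81.4 173. ] [-3.1416e+00 -1.0000e-04  3.1379e+00] 29.18678551398388 [-0.5  0.6 -0.6]
```

```bash
python3 -m pendant '{"linear":[[0,0,-0.01],[0,0,-0.03],[0,0,-0.05],[0,0.01,-0.065],[0.01,0.03,-0.065],[0.025,0.06,-0.065],[0.045,0.09,-0.065],[0.065,0.12,-0.065]],"yaw":[0,0,0,-5,-12,-20,-28,-36]}'
python3 s.py 499 312 238 -98
```

```text
t: 11.75
position: [565.2, 202.2, 237.6]
tool_rot: [3.141, -0.002, -2.512]
ft_force: [-0.0, 0.5, -6.0]
gripper_width: 29.3
t 11.8 pos [565.2 202.2 237.6] rpy [ 1.800e+02 -1.000e-01 -1.439e+02] F [-0.   0.5 -6. ] w 29.3
shift [-0.0111  0.1277 -0.0003] turn -45.9
```

```bash
python3 -m pendant '{"linear":[[-0.003,0.035,0],[-0.006,0.07,0],[-0.009,0.1,0],[-0.011,0.12,0],[-0.011,0.1277,0],[-0.011,0.1277,0],[-0.011,0.1277,0.02],[-0.011,0.1277,0.035]],"yaw":[-8,-16,-24,-32,-40,-46,-46,-46]}'
python3 -m pendant '{"linear":[[0,0,0.01],[0,0,0.02],[0,0,0.028],[0,0,0.033],[0,0,0.034],[0,0,0.034]],"yaw":[0,0,0,0,0,0]}'
```

```text
t: 12.55
position: [499.9, 311.5, 202.3]
tool_rot: [3.14, -0.0, -1.714]
ft_force: [0.6, -0.3, -6.6]
gripper_width: 29.1
t: 13.15
position: [500.9, 311.7, 169.2]
tool_rot: [-3.141, 0.0, -1.714]
ft_force: [0.9, 0.0, -5.4]
gripper_width: 29.4
```

```bash
python3 -m pendant '{"linear":[[0,0,0.001],[0,0,0.002],[0,0,0.003],[0,0,0.004],[0,0,0.004]],"yaw":[0,0,0,0,0]}'
```

```text
t: 13.65
position: [500.7, 311.6, 165.1]
tool_rot: [-3.142, 0.0, -1.714]
ft_force: [-0.1, -0.3, -5.3]
gripper_width: 29.5
```

```bash
python3 -m pendant '{"linear":[[0,0,0.0005],[0,0,0.001],[0,0,0.001]],"yaw":[0,0,0]}'
```

```text
t: 13.95
position: [501.0, 311.7, 165.0]
tool_rot: [-3.141, 0.0, -1.714]
ft_force: [-3.7, -1.9, 5.7]
gripper_width: 29.3
```

```bash
python3 -m pendant '{"linear":[[0,0,0],[0,0,0],[0,0,0],[0,0,0],[0,0,0]],"yaw":[0,0,0,0,0]}' 0.065 40
python3 -m pendant '{"linear":[[0,0,-0.01],[0,0,-0.03],[0,0,-0.055],[0,0,-0.085],[0,0,-0.11],[0,0,-0.11]],"yaw":[0,0,0,0,0,0]}'
python3 s.py 645 -74 275 180
```

```text
t: 14.45
position: [500.8, 311.7, 164.0]
tool_rot: [-3.142, 0.0, -1.714]
ft_force: [-0.2, 0.3, 0.8]
gripper_width: 62.0
t: 15.05
position: [502.3, 312.7, 279.1]
tool_rot: [-3.137, 0.006, -1.714]
ft_force: [-0.4, -0.2, 0.2]
gripper_width: 65.0
t 15.1 pos [502.3 312.7 279.1] rpy [-179.7    0.3  -98.2] F [-0.4 -0.2  0.2] w 65.0
shift [ 0.3625 -0.1963  0.0031] turn 81.8
```

```bash
python3 -m pendant '{"linear":[[0.03,-0.015,0],[0.07,-0.035,0],[0.115,-0.06,0],[0.16,-0.085,0],[0.205,-0.11,0],[0.25,-0.135,0],[0.295,-0.16,0],[0.33,-0.18,0]],"yaw":[8,16,24,32,40,48,56,64]}' 0.0876
python3 -m pendant '{"linear":[[0,0,0],[0,0,0],[0,0,0],[0,0,0]],"yaw":[8,16,18,18]}'
python3 s.py 645 -74 179 180
```

```text
t: 15.85
position: [632.0, -42.9, 274.3]
tool_rot: [-3.142, 0.0, -2.837]
ft_force: [1.1, 0.8, -0.1]
gripper_width: 87.6
t: 16.25
position: [631.6, -41.0, 274.0]
tool_rot: [-3.142, -0.0, 3.137]
ft_force: [-1.1, -0.1, -0.1]
gripper_width: 87.6
t 16.2 pos [631.6 -41.  274. ] rpy [-180.    -0.   179.7] F [-1.1 -0.1 -0.1] w 87.6
shift [-0.0136 -0.0329  0.095 ] turn -0.3
```

```bash
python3 -m pendant '{"linear":[[-0.007,-0.017,0],[-0.0136,-0.033,0],[-0.0136,-0.033,0.02],[-0.0136,-0.033,0.045],[-0.0136,-0.033,0.07],[-0.0136,-0.033,0.087],[-0.0136,-0.033,0.095],[-0.0136,-0.033,0.095]],"yaw":[0,0,0,0,0,0,0,0]}'
python3 -m pendant '{"linear":[[0,0,0],[0,0,0],[0,0,0],[0,0,0],[0,0,0],[0,0,0],[0,0,0],[0,0,0]],"yaw":[0,0,0,0,0,0,0,0]}' 0.0 40
python3 -c "
from h import *
for i in range(3):
    cap('top'); o=sensors.get_obs(); print(o['position'].round(1),o['tool_rot'].round(4),o['gripper_width'],o['ft_force'].round(1))
"
```

```text
t: 17.05
position: [644.9, -74.5, 177.9]
tool_rot: [-3.141, -0.002, 3.138]
ft_force: [0.2, -0.9, 0.6]
gripper_width: 87.8
t: 17.85
position: [645.2, -73.8, 179.1]
tool_rot: [-3.142, -0.0, 3.138]
ft_force: [-1.4, -0.2, 3.2]
gripper_width: 29.7
[645.1 -73.7 179.1] [-3.1416e+00 -3.0000e-04  3.1380e+00] 29.302334398241474 [-0.8  0.6  0.6]
[645.1 -73.7 179.1] [ 3.1416e+00 -2.0000e-04  3.1380e+00] 29.25844860630742 [-1.8  0.2 -0.3]
[645.1 -73.8 179. ] [-3.1416e+00 -3.0000e-04  3.1379e+00] 29.063669482104974 [-1.7  0.1  0.3]
```

```bash
python3 -m pendant '{"linear":[[0,0,-0.01],[0,0,-0.03],[0,0,-0.055],[0,0,-0.08],[0,0,-0.1],[0,0.005,-0.112],[0,0.03,-0.115],[0.005,0.065,-0.115]],"yaw":[0,0,0,0,0,0,-4,-10]}'
python3 s.py 596 298.5 292 -98
```

```text
t: 18.8
position: [640.5, -8.9, 294.0]
tool_rot: [3.141, -0.0, -2.97]
ft_force: [0.6, 0.4, -5.6]
gripper_width: 28.9
t 18.8 pos [640.5  -8.9 294. ] rpy [ 180.    -0.  -170.2] F [ 0.6  0.4 -5.6] w 28.9
shift [-0.0086  0.3104  0.0021] turn -72.2
```

```bash
python3 -m pendant '{"linear":[[-0.001,0.04,0],[-0.002,0.08,0],[-0.003,0.12,0],[-0.004,0.16,0],[-0.005,0.2,0],[-0.006,0.24,0],[-0.007,0.275,0],[-0.0086,0.3,0]],"yaw":[-8,-16,-24,-32,-40,-48,-56,-64]}'
python3 -m pendant '{"linear":[[0,0,0],[0,0,0],[0,0,0]],"yaw":[-8,-8,-8]}'
python3 s.py 596 298.5 175 -98
```

```text
t: 19.6
position: [596.6, 290.9, 293.0]
tool_rot: [3.14, -0.001, -1.847]
ft_force: [0.6, -0.8, -4.6]
gripper_width: 29.4
t: 19.9
position: [597.5, 288.2, 293.4]
tool_rot: [3.14, -0.001, -1.718]
ft_force: [0.1, 0.4, -5.7]
gripper_width: 29.3
t 19.9 pos [597.5 288.2 293.4] rpy [ 1.799e+02 -1.000e-01 -9.850e+01] F [ 0.1  0.4 -5.7] w 29.3
shift [-0.0101  0.0028  0.1184] turn -0.5
```

```bash
python3 -m pendant '{"linear":[[-0.01,0.003,0.005],[-0.01,0.003,0.025],[-0.01,0.003,0.05],[-0.01,0.003,0.075],[-0.01,0.003,0.1],[-0.01,0.003,0.114],[-0.01,0.003,0.119],[-0.01,0.003,0.119]],"yaw":[0,0,0,0,0,0,0,0]}'
python3 -m pendant '{"linear":[[0,0,0.001],[0,0,0.002],[0,0,0.002]],"yaw":[0,0,0]}'
```

```text
t: 20.7
position: [596.5, 298.5, 174.8]
tool_rot: [3.141, -0.001, -1.715]
ft_force: [-0.4, -0.1, -5.0]
gripper_width: 29.2
t: 21.0
position: [596.6, 298.9, 173.9]
tool_rot: [-3.141, 0.001, -1.714]
ft_force: [0.5, 0.8, -6.1]
gripper_width: 29.2
```

```bash
python3 -m pendant '{"linear":[[0,0,0.001],[0,0,0.002],[0,0,0.002]],"yaw":[0,0,0]}'; python3 -m pendant '{"linear":[[0,0,0.0005],[0,0,0.001],[0,0,0.001]],"yaw":[0,0,0]}'
```

```text
t: 21.3
position: [596.4, 298.7, 171.1]
tool_rot: [-3.141, 0.0, -1.714]
ft_force: [-0.5, 0.1, -5.0]
gripper_width: 29.5
t: 21.6
position: [596.7, 298.8, 171.1]
tool_rot: [-3.141, 0.0, -1.714]
ft_force: [-2.1, -0.7, 3.6]
gripper_width: 29.0
```

```bash
python3 -m pendant '{"linear":[[0,0,0],[0,0,0],[0,0,0],[0,0,0],[0,0,0]],"yaw":[0,0,0,0,0]}' 0.065 40
python3 -m pendant '{"linear":[[0,0,-0.01],[0,0,-0.03],[0,0,-0.055],[0,0,-0.085],[0,0,-0.11],[0,0,-0.11]],"yaw":[0,0,0,0,0,0]}'
python3 - <<'E'
from h import *
P2={}
for n in ['scene','top']:
    p,d=cap(n); W=cloud(n,d); cv2.imwrite(f'pics/{n}2.png',p[...,::-1]); hsv=cv2.cvtColor(p,cv2.COLOR_RGB2HSV); P2[n]=p
    for c0 in [(662,4.7)]:
        m=(W[...,2]>22)&(W[...,2]<97)&(np.hypot(W[...,0]-c0[0],W[...,1]-c0[1])<38)
        P=W[m]; v,u=np.nonzero(m)
        s=least_squares(lambda c:np.hypot(np.hypot(P[:,0]-c[0],P[:,1]-c[1])/27,(P[:,2]-54)/36)*27-27,c0,loss='soft_l1',f_scale=1.5)
        print(n,'egg',len(P),s.x.round(1),s.cost,'px',u.min(),u.max(),v.min(),v.max(),'zmax',P[:,2].max().round(1))
        print('   ray silhouettes', ray(n,(u.min()+u.max())/2,(v.min()+v.max())/2,51).round(1))
a=P2['scene'][200:280,290:450]; b=P2['top'][90:230,230:420]
cv2.imwrite('pics/c3.png',np.vstack([cv2.resize(a,(760,300)),cv2.resize(P2['top'][100:175,255:445],(760,300))])[...,::-1])
E
python3 s.py 662 4.7 230 180
```

```text
t: 22.1
position: [596.4, 298.7, 170.0]
tool_rot: [3.142, 0.0, -1.714]
ft_force: [-0.4, -0.2, 0.9]
gripper_width: 62.1
t: 22.7
position: [598.1, 299.5, 285.6]
tool_rot: [-3.136, 0.005, -1.714]
ft_force: [-0.1, 0.1, 0.6]
gripper_width: 65.1
scene egg 390 [661.3   4.6] 269.2960175983407 px 344 363 238 263 zmax 94.6
   ray silhouettes [662.1   4.8  51. ]
top egg 424 [662.8   4.8] 217.0348101950625 px 322 344 131 154 zmax 93.6
   ray silhouettes [664.    4.2  51. ]
t 22.8 pos [596.5 298.9 281.4] rpy [-1.799e+02  1.000e-01 -9.820e+01] F [-0.1 -0.2 -0.5] w 65.1
shift [ 0.2819 -0.1068  0.0511] turn 81.8
```

View pics/c3.png

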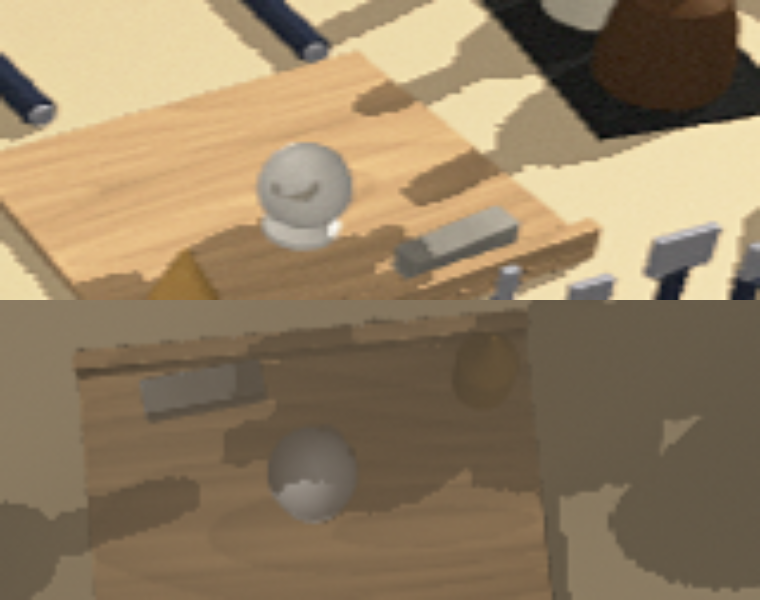

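View pics/scene2.png

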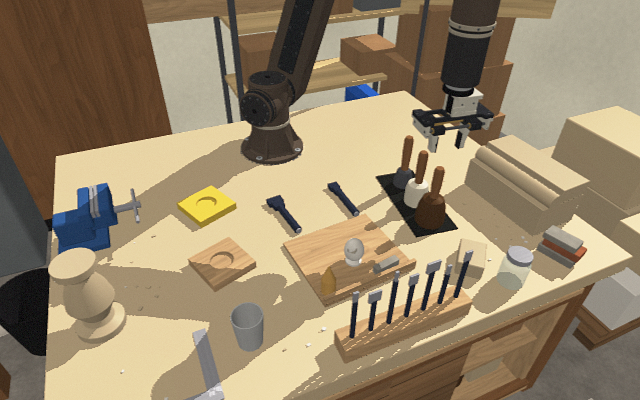

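Picture: all three mallets stand on the mat at (404,178), (416,190) and (432,210). The finial is alone on the board at (354,250), with its chip facing the camera. I'll close the jaws across the chip direction (yaw −120°) so the pads miss it.

```bash
python3 -m pendant '{"linear":[[0.03,-0.01,0],[0.07,-0.027,0],[0.11,-0.042,0],[0.15,-0.057,0.005],[0.19,-0.072,0.015],[0.23,-0.087,0.03],[0.26,-0.099,0.045],[0.2819,-0.1068,0.051]],"yaw":[3,6,9,12,15,18,20,21.8]}' 0.0876 25
python3 -m pendant '{"linear":[[0,0,0],[0,0,0]],"yaw":[0,0]}'
python3 s.py 662 4.7 64 -120
```

```text
t: 23.6
position: [660.8, 2.0, 226.3]
tool_rot: [3.138, -0.003, -2.098]
ft_force: [0.7, 0.5, -0.5]
gripper_width: 87.5
t: 23.8
position: [661.5, 3.8, 228.2]
tool_rot: [3.14, -0.001, -2.095]
ft_force: [-0.3, 0.1, 0.3]
gripper_width: 87.8
t 23.8 pos [661.5   3.8 228.2] rpy [ 1.799e+02 -1.000e-01 -1.201e+02] F [-0.3  0.1  0.3] w 87.8
shift [-0.0012 -0.0002  0.1642] turn -0.1
```

```bash
python3 -m pendant '{"linear":[[-0.001,0,0.03],[-0.001,0,0.07],[-0.001,0,0.105],[-0.001,0,0.13],[-0.001,0,0.148],[-0.001,0,0.158],[-0.001,0,0.164],[-0.001,0,0.164]],"yaw":[0,0,0,0,0,0,0,0]}'
python3 -m pendant '{"linear":[[0,0,0],[0,0,0],[0,0,0],[0,0,0],[0,0,0],[0,0,0],[0,0,0]],"yaw":[0,0,0,0,0,0,0]}' 0.0 25
python3 s.py
python3 - <<'E'
from h import *
p,d=cap('scene'); cv2.imwrite('pics/c4.png',cv2.resize(p[170:300,260:440],None,fx=4,fy=4)[...,::-1])
E
```

```text
t: 24.6
position: [662.3, 5.8, 65.0]
tool_rot: [3.141, -0.0, -2.094]
ft_force: [0.1, -0.1, -0.0]
gripper_width: 87.5
t: 25.3
position: [662.4, 5.1, 65.4]
tool_rot: [-3.141, -0.0, -2.095]
ft_force: [-1.4, -1.2, 4.1]
gripper_width: 52.6
t 25.3 pos [662.4   5.1  65.4] rpy [-180.   -0. -120.] F [-1.4 -1.2  4.1] w 52.6
```

View pics/c4.png

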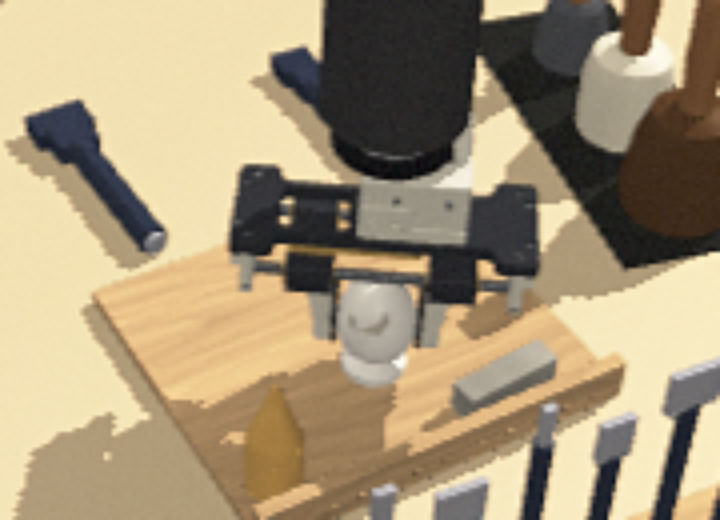

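The pads hold the egg on both sides with the chip facing out (crop (375,315)), and the 52.6 mm opening fits the 54 mm egg. Now I lift it.

```bash
python3 -m pendant '{"linear":[[0,0,-0.005],[0,0,-0.015],[0,0,-0.03],[0,0,-0.05],[0,0,-0.07],[0,0,-0.085],[0,0,-0.095],[0,0,-0.095]],"yaw":[0,0,0,0,0,0,0,0]}' - 30
python3 s.py 529 -324 160 -120
```

```text
t: 26.15
position: [663.1, 5.5, 162.1]
tool_rot: [-3.139, 0.002, -2.094]
ft_force: [-0.2, 0.6, -2.8]
gripper_width: 52.5
t 26.1 pos [663.1   5.5 162.1] rpy [-1.799e+02  1.000e-01 -1.200e+02] F [-0.2  0.6 -2.8] w 52.5
shift [ 0.3524 -0.0486  0.0015] turn -0.0
```

```bash
python3 -m pendant '{"linear":[[0.01,-0.001,0],[0.025,-0.003,0],[0.045,-0.006,0],[0.07,-0.01,0],[0.1,-0.014,0],[0.13,-0.018,0],[0.16,-0.022,0],[0.19,-0.026,0]],"yaw":[0,0,0,0,0,0,0,0]}'
python3 -m pendant '{"linear":[[0.03,-0.004,0],[0.06,-0.008,0],[0.09,-0.012,0],[0.115,-0.016,0],[0.135,-0.019,0],[0.15,-0.021,0],[0.158,-0.022,0],[0.158,-0.022,0]],"yaw":[0,0,0,0,0,0,0,0]}'
python3 - <<'E'
from h import *
ims=[]
for n in ['scene','top']:
    p,d=cap(n); W=cloud(n,d); ims.append(p)
    q=(np.abs(W[...,2]-24)<4)&(W[...,0]>430)&(W[...,0]<640)&(W[...,1]>-430)&(W[...,1]<-220)
    print(n,'block',q.sum(),cv2.minAreaRect(W[q][:,:2].astype(np.float32)))
cv2.imwrite('pics/c5.png',np.hstack([cv2.resize(ims[0][150:310,140:300],(400,400)),cv2.resize(ims[1][110:270,390:550],(400,400))])[...,::-1])
E
python3 s.py 529 -324 100 -120
```

```text
t: 26.95
position: [587.9, -174.7, 159.6]
tool_rot: [3.141, -0.001, -2.095]
ft_force: [0.7, -0.2, -3.8]
gripper_width: 52.5
t: 27.75
position: [528.9, -321.0, 159.8]
tool_rot: [3.141, -0.0, -2.096]
ft_force: [-0.8, -0.0, -2.5]
gripper_width: 52.9
scene block 1457 ((528.7722778320312, -323.1965026855469), (135.12796020507812, 132.4953155517578), 18.567588806152344)
top block 324 ((507.1727294921875, -362.4486389160156), (63.072845458984375, 62.48923110961914), 17.462682723999023)
t 27.9 pos [ 529.8 -319.9  159.9] rpy [ 180.    0. -120.] F [ 0.1  0.2 -3.9] w 52.6
shift [ 0.004  -0.0014  0.0599] turn -0.0
```

View pics/c5.png

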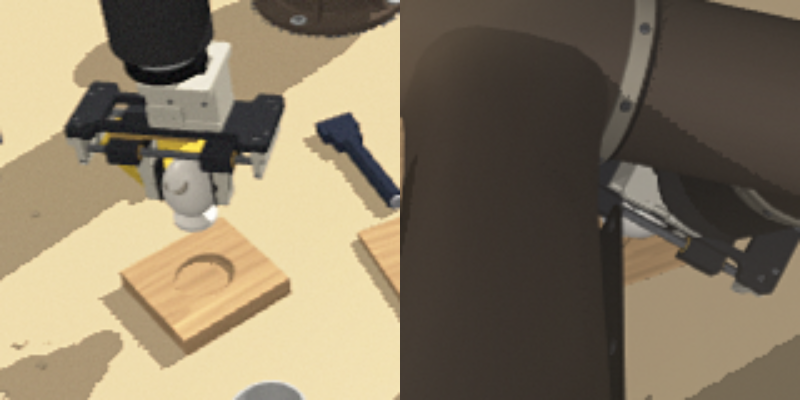

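The finial hangs upright above the pine block, with its foot at crop (195,218) and the recess at (205,272). Now I lower it.

```bash
python3 -m pendant '{"linear":[[0.004,-0.001,0.005],[0.004,-0.001,0.02],[0.004,-0.001,0.04],[0.004,-0.001,0.06],[0.004,-0.001,0.073],[0.004,-0.001,0.081],[0.004,-0.001,0.086],[0.004,-0.001,0.086]],"yaw":[0,0,0,0,0,0,0,0]}'
python3 -m pendant '{"linear":[[0,0,0.001],[0,0,0.002],[0,0,0.002]],"yaw":[0,0,0]}'
```

```text
t: 28.65
position: [528.7, -323.9, 73.7]
tool_rot: [3.141, -0.0, -2.094]
ft_force: [0.4, 1.2, -3.3]
gripper_width: 52.3
t: 28.95
position: [528.9, -324.1, 72.5]
tool_rot: [-3.141, 0.0, -2.095]
ft_force: [-0.9, 0.4, -3.0]
gripper_width: 52.5
```

```bash
python3 -m pendant '{"linear":[[0,0,0.0005],[0,0,0.001],[0,0,0.001],[0,0,0.001]],"yaw":[0,0,0,0]}'
python3 -m pendant '{"linear":[[0,0,0.0005],[0,0,0.001],[0,0,0.001],[0,0,0.001]],"yaw":[0,0,0,0]}'
```

```text
t: 29.35
position: [528.7, -324.0, 71.1]
tool_rot: [-3.142, -0.0, -2.095]
ft_force: [-0.8, -0.1, -2.8]
gripper_width: 52.5
t: 29.75
position: [528.7, -324.0, 70.0]
tool_rot: [3.142, -0.0, -2.095]
ft_force: [-0.3, 0.3, -2.7]
gripper_width: 52.4
```

```bash
python3 -m pendant '{"linear":[[0,0,0.0005],[0,0,0.0005],[0,0,0.0005]],"yaw":[0,0,0]}'
python3 -m pendant '{"linear":[[0,0,0.0005],[0,0,0.0005],[0,0,0.0005]],"yaw":[0,0,0]}'
```

```text
t: 30.05
position: [528.7, -324.0, 69.6]
tool_rot: [3.142, -0.0, -2.095]
ft_force: [-0.1, -0.5, -3.0]
gripper_width: 52.1
t: 30.35
position: [528.8, -324.1, 69.4]
tool_rot: [-3.141, 0.0, -2.094]
ft_force: [-1.3, 0.0, 2.2]
gripper_width: 52.2
```

Contact (force rose from −3 to +2 N). I release and rise.

```bash
python3 -m pendant '{"linear":[[0,0,0],[0,0,0],[0,0,0],[0,0,0],[0,0,0]],"yaw":[0,0,0,0,0]}' 0.0876 25
python3 -m pendant '{"linear":[[0,0,-0.01],[0,0,-0.03],[0,0,-0.06],[0,0,-0.1],[0,0,-0.145],[0,0,-0.185],[0,0,-0.21],[0,0,-0.21]],"yaw":[0,0,0,0,0,0,0,0]}'
python3 - <<'E'
from h import *
p,d=cap('scene'); W=cloud('scene',d); cv2.imwrite('pics/c6.png',cv2.resize(p[200:310,160:300],None,fx=4,fy=4)[...,::-1])
m=(W[...,2]>34)&(W[...,2]<105)&(np.hypot(W[...,0]-529,W[...,1]+324)<45); P=W[m]
s=least_squares(lambda c:np.hypot(np.hypot(P[:,0]-c[0],P[:,1]-c[1])/27,(P[:,2]-58)/36)*27-27,(529,-324),loss='soft_l1',f_scale=1.5)
print(len(P),s.x,s.cost,P[:,2].max())
# same correction as scene showed before: scene fit (661.3,4.6) for finial gripped at (662.4,5.1)
# handles on mat
for q in clusters(W,120,215,box=(350,700,200,400)):
    Q=W[q]; Q=Q[Q[:,2]<Q[:,2].max()-4]; print(circ(Q,15).round(1))
E
python3 s.py 596.6 298.8 275 -98.2
```

```text
t: 30.85
position: [528.8, -324.1, 69.1]
tool_rot: [-3.141, 0.0, -2.095]
ft_force: [-0.3, 0.2, 0.2]
gripper_width: 84.9
t: 31.65
position: [530.2, -324.9, 284.9]
tool_rot: [-3.133, 0.001, -2.094]
ft_force: [0.4, -0.8, -0.2]
gripper_width: 87.6
390 [ 527.6811944  -324.37568625] 240.60116151015885 97.32009315621362
[399.5 325.8]
[519.1 294.8]
[595.2 298.4]
t 31.7 pos [ 529.4 -324.3  282.1] rpy [-1.797e+02  1.000e-01 -1.200e+02] F [-0.4  0.5 -0.9] w 87.7
shift [-0.5732  0.2534  0.0066] turn -21.8
```

View pics/c6.png

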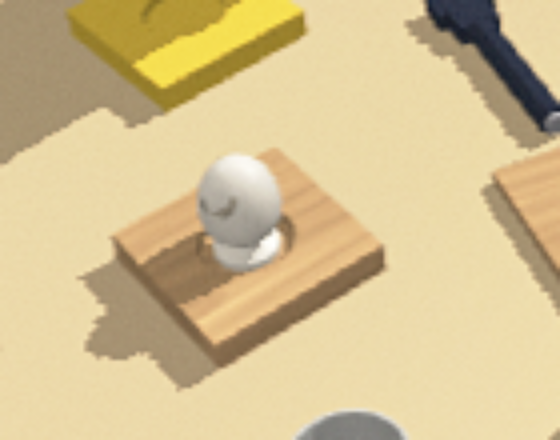

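Run:
```python
from h import *
f,cx,cy,R,t=K('scene')
for z in (19,58,94):
    c=R@np.array([528.5,-324.2,z])+t; u,v=f*c[0]/c[2]+cx,f*c[1]/c[2]+cy; print(z,((u-160)*4).round(1),((v-200)*4).round(1))
```

```text
19 244.5 243.6
58 236.7 202.3
94 229.2 162.5
```

The finial stands upright in the recess. Its lean in the picture matches the perspective of a vertical axis there: predicted foot (245,244), egg (237,202); seen (248,250), (240,200). Now the big mallet goes back.

```bash
python3 -m pendant '{"linear":[[-0.03,0.013,0],[-0.07,0.031,0],[-0.11,0.049,0],[-0.15,0.066,0],[-0.19,0.084,0],[-0.23,0.102,0],[-0.27,0.119,0],[-0.31,0.137,0]],"yaw":[-2,-4,-6,-8,-10,-12,-14,-16]}' 0.0876 40
python3 s.py 596.6 298.8 275 -98.2
```

```text
t: 32.5
position: [564.4, 14.6, 278.3]
tool_rot: [3.14, -0.001, -1.814]
ft_force: [-0.0, -0.7, 0.1]
gripper_width: 87.7
t 32.5 pos [564.4  14.6 278.3] rpy [ 179.9   -0.  -103.9] F [-0.  -0.7  0.1] w 87.7
shift [-0.2836  0.0372  0.0032] turn -5.7
```

```bash
python3 -m pendant '{"linear":[[-0.04,0.005,0],[-0.085,0.011,0],[-0.13,0.017,0],[-0.17,0.022,0],[-0.21,0.028,0],[-0.25,0.033,0],[-0.275,0.036,0],[-0.2836,0.0372,0.003]],"yaw":[-1,-2,-3,-4,-5,-5.7,-5.7,-5.7]}'
python3 -m pendant '{"linear":[[0,0,0],[0,0,0]],"yaw":[0,0]}'
python3 s.py 596.6 298.8 170.5 -98.2
python3 - <<'E'
from h import *
p,d=cap('top'); W=cloud('top',d)
p,d=cap('scene'); W=cloud('scene',d)
for q in clusters(W,120,205,box=(350,700,200,400)):
    Q=W[q]; Q=Q[Q[:,2]<Q[:,2].max()-4]; print(q.sum(),circ(Q,15).round(1))
E
```

```text
t: 33.3
position: [597.3, 299.4, 274.6]
tool_rot: [3.14, -0.001, -1.714]
ft_force: [0.0, -0.0, -0.4]
gripper_width: 87.5
t: 33.5
position: [597.3, 296.2, 275.4]
tool_rot: [3.141, -0.001, -1.716]
ft_force: [0.3, -0.4, 0.4]
gripper_width: 87.7
t 33.5 pos [597.3 296.2 275.4] rpy [ 1.799e+02 -1.000e-01 -9.830e+01] F [ 0.3 -0.4  0.4] w 87.7
shift [-0.0026  0.001   0.1048] turn -0.1
196 [399.6 326.2]
198 [499.4 311.2]
272 [595.1 298.5]
```

```bash
python3 -m pendant '{"linear":[[-0.0025,0.001,0.02],[-0.0025,0.001,0.04],[-0.0025,0.001,0.06],[-0.0025,0.001,0.08],[-0.0025,0.001,0.095],[-0.0025,0.001,0.104],[-0.0025,0.001,0.104]],"yaw":[0,0,0,0,0,0,0]}'
python3 -m pendant '{"linear":[[0,0,0],[0,0,0],[0,0,0],[0,0,0],[0,0,0],[0,0,0],[0,0,0],[0,0,0]],"yaw":[0,0,0,0,0,0,0,0]}' 0.0 40
python3 s.py
```

```text
t: 34.3
position: [596.7, 298.6, 171.1]
tool_rot: [3.14, -0.001, -1.717]
ft_force: [-1.1, 0.1, 0.4]
gripper_width: 87.4
t: 35.1
position: [597.0, 299.6, 172.1]
tool_rot: [3.141, -0.0, -1.716]
ft_force: [-0.7, -3.9, 0.3]
gripper_width: 29.4
t 35.1 pos [597.  299.6 172.1] rpy [180.   -0.  -98.3] F [-0.7 -3.9  0.3] w 29.4
```

```bash
python3 -m pendant '{"linear":[[0,0,-0.01],[0,0,-0.03],[0,0,-0.055],[0,0,-0.08],[0,0,-0.1],[0,0,-0.115],[0.01,-0.001,-0.12],[0.03,-0.004,-0.12]],"yaw":[0,0,0,0,0,0,4,10]}'
python3 s.py 645.1 -73.8 292 179.8
```

```text
t: 35.9
position: [596.5, 270.4, 292.7]
tool_rot: [3.141, 0.001, -1.892]
ft_force: [0.5, -0.5, -4.8]
gripper_width: 29.4
t 35.9 pos [596.5 270.4 292.7] rpy [ 1.800e+02  1.000e-01 -1.084e+02] F [ 0.5 -0.5 -4.8] w 29.4
shift [ 0.3112 -0.1548  0.0004] turn 71.8
```

```bash
python3 -m pendant '{"linear":[[0.035,-0.017,0],[0.075,-0.037,0],[0.115,-0.057,0],[0.155,-0.077,0],[0.195,-0.097,0],[0.235,-0.117,0],[0.27,-0.134,0],[0.295,-0.147,0]],"yaw":[8,16,24,32,40,48,56,64]}'
python3 -m pendant '{"linear":[[0,0,0],[0,0,0],[0,0,0]],"yaw":[7.8,7.8,7.8]}'
python3 s.py 645.1 -73.8 186 179.8
```

```text
t: 36.7
position: [642.9, -59.2, 291.7]
tool_rot: [3.141, -0.002, -3.015]
ft_force: [-0.2, 0.6, -5.4]
gripper_width: 29.2
t: 37.0
position: [643.2, -56.5, 291.7]
tool_rot: [3.141, -0.001, -3.14]
ft_force: [-0.1, -0.5, -5.7]
gripper_width: 29.2
t 37.0 pos [643.2 -56.5 291.7] rpy [ 1.800e+02 -1.000e-01 -1.799e+02] F [-0.1 -0.5 -5.7] w 29.2
shift [-0.0019 -0.0173  0.1057] turn 0.3
```

```bash
python3 -m pendant '{"linear":[[-0.001,-0.009,0],[-0.0019,-0.0173,0.005],[-0.0019,-0.0173,0.02],[-0.0019,-0.0173,0.045],[-0.0019,-0.0173,0.07],[-0.0019,-0.0173,0.09],[-0.0019,-0.0173,0.102],[-0.0019,-0.0173,0.106]],"yaw":[0.3,0.3,0.3,0.3,0.3,0.3,0.3,0.3]}'
python3 -m pendant '{"linear":[[0,0,0],[0,0,0],[0,0,0]],"yaw":[0,0,0]}'
python3 s.py 645.1 -73.8 181 179.8
```

```text
t: 37.8
position: [644.8, -74.3, 184.4]
tool_rot: [-3.141, -0.002, 3.135]
ft_force: [-0.7, 0.3, -5.7]
gripper_width: 29.6
t: 38.1
position: [646.1, -74.1, 187.3]
tool_rot: [3.141, 0.002, 3.135]
ft_force: [-0.3, -0.2, -6.0]
gripper_width: 29.5
t 38.1 pos [646.1 -74.1 187.3] rpy [1.800e+02 1.000e-01 1.796e+02] F [-0.3 -0.2 -6. ] w 29.5
shift [0.001  0.0003 0.0063] turn -0.2
```

```bash
python3 -m pendant '{"linear":[[0.0005,0,0.002],[0.0005,0,0.004],[0.0005,0,0.006],[0.0005,0,0.006]],"yaw":[-0.2,-0.2,-0.2,-0.2]}'
python3 -m pendant '{"linear":[[0,0,0.0005],[0,0,0.001],[0,0,0.001]],"yaw":[0,0,0]}'
```

```text
t: 38.5
position: [645.1, -74.3, 180.4]
tool_rot: [-3.141, 0.001, 3.138]
ft_force: [0.3, -0.2, -2.4]
gripper_width: 29.4
t: 38.8
position: [645.3, -74.4, 180.3]
tool_rot: [-3.141, 0.001, 3.138]
ft_force: [-2.5, -0.8, 5.1]
gripper_width: 29.4
```

```bash
python3 -m pendant '{"linear":[[0,0,0],[0,0,0],[0,0,0],[0,0,0],[0,0,0]],"yaw":[0,0,0,0,0]}' 0.065 40
python3 -m pendant '{"linear":[[0,0,-0.01],[0,0,-0.03],[0,0,-0.055],[0,0,-0.085],[0,0,-0.1],[0,0,-0.1]],"yaw":[0,0,0,0,0,0]}'
python3 s.py 500.9 311.7 275 -98.2
```

```text
t: 39.3
position: [644.9, -74.0, 178.9]
tool_rot: [3.142, -0.0, 3.138]
ft_force: [-0.8, -0.3, -0.1]
gripper_width: 62.3
t: 39.9
position: [646.2, -74.2, 283.0]
tool_rot: [3.141, 0.006, 3.138]
ft_force: [-0.4, -0.2, -0.2]
gripper_width: 64.9
t 39.9 pos [646.2 -74.2 283. ] rpy [180.    0.3 179.8] F [-0.4 -0.2 -0.2] w 64.9
shift [0.1467 0.3854 0.0073] turn -82.0
```

```bash
python3 -m pendant '{"linear":[[0.012,0.03,0],[0.028,0.072,0],[0.045,0.117,0],[0.062,0.162,0],[0.079,0.207,0],[0.096,0.252,0],[0.113,0.297,0],[0.13,0.342,0]],"yaw":[-8,-16,-24,-32,-40,-48,-56,-64]}' 0.0876
python3 -m pendant '{"linear":[[0,0,0],[0,0,0],[0,0,0],[0,0,0]],"yaw":[-8,-16,-18,-18]}'
python3 s.py 500.9 311.7 164.8 -98.2
```

```text
t: 40.7
position: [515.0, 269.9, 279.0]
tool_rot: [3.141, -0.0, -2.022]
ft_force: [1.7, 0.6, 0.1]
gripper_width: 87.4
t: 41.1
position: [515.8, 268.5, 278.7]
tool_rot: [3.141, -0.0, -1.713]
ft_force: [0.3, 0.3, 0.2]
gripper_width: 87.6
t 41.1 pos [515.8 268.5 278.7] rpy [180.   -0.  -98.2] F [0.3 0.3 0.2] w 87.6
shift [-0.0407  0.0209  0.1139] turn 0.0
```

```bash
python3 -m pendant '{"linear":[[-0.02,0.01,0],[-0.0407,0.0209,0],[-0.0407,0.0209,0.02],[-0.0407,0.0209,0.05],[-0.0407,0.0209,0.08],[-0.0407,0.0209,0.102],[-0.0407,0.0209,0.1135],[-0.0407,0.0209,0.1135]],"yaw":[0,0,0,0,0,0,0,0]}'
python3 -m pendant '{"linear":[[0,0,0],[0,0,0],[0,0,0],[0,0,0],[0,0,0],[0,0,0],[0,0,0],[0,0,0]],"yaw":[0,0,0,0,0,0,0,0]}' 0.0 40
python3 s.py
```

```text
t: 41.9
position: [500.8, 310.9, 164.0]
tool_rot: [3.14, -0.003, -1.715]
ft_force: [0.3, -0.2, 0.4]
gripper_width: 87.5
t: 42.7
position: [501.3, 311.6, 165.6]
tool_rot: [3.142, -0.0, -1.714]
ft_force: [-0.3, -0.4, 2.2]
gripper_width: 29.3
t 42.7 pos [501.3 311.6 165.6] rpy [180.   -0.  -98.2] F [-0.3 -0.4  2.2] w 29.3
```

```bash
python3 -m pendant '{"linear":[[0,0,-0.01],[0,0,-0.03],[0,0,-0.05],[0.01,-0.005,-0.07],[0.03,-0.015,-0.075],[0.055,-0.028,-0.075],[0.085,-0.043,-0.075],[0.115,-0.058,-0.075]],"yaw":[0,0,0,4,12,20,28,36]}'
python3 s.py 631 81.3 239 179.8
```

```text
t: 43.5
position: [541.8, 188.4, 240.4]
tool_rot: [3.141, -0.001, -2.348]
ft_force: [0.6, -0.1, -4.8]
gripper_width: 29.4
t 43.5 pos [541.8 188.4 240.4] rpy [ 1.800e+02 -1.000e-01 -1.345e+02] F [ 0.6 -0.1 -4.8] w 29.4
shift [ 0.0138 -0.1387  0.0013] turn 45.7
```

```bash
python3 -m pendant '{"linear":[[0.003,-0.03,0],[0.006,-0.06,0],[0.009,-0.09,0],[0.012,-0.115,0],[0.0138,-0.132,0],[0.0138,-0.1387,0],[0.0138,-0.1387,0],[0.0138,-0.1387,0]],"yaw":[8,16,24,32,40,45.7,45.7,45.7]}'
python3 s.py 631 81.3 180 179.8
```

```text
t: 44.3
position: [631.5, 82.9, 240.1]
tool_rot: [-3.142, -0.001, -3.138]
ft_force: [-0.3, 0.9, -5.8]
gripper_width: 29.0
t 44.3 pos [631.5  82.9 240.1] rpy [-1.800e+02 -1.000e-01 -1.798e+02] F [-0.3  0.9 -5.8] w 29.0
shift [ 0.0004 -0.0016  0.0601] turn 0.4
```

```bash
python3 -m pendant '{"linear":[[0,-0.001,0.01],[0,-0.001,0.03],[0,-0.001,0.05],[0,-0.001,0.058],[0,-0.001,0.06],[0,-0.001,0.06],[0,-0.001,0.06]],"yaw":[0.4,0.4,0.4,0.4,0.4,0.4,0.4]}'
python3 s.py 631 81.3 175 179.8
```

```text
t: 45.0
position: [632.7, 82.2, 181.6]
tool_rot: [3.141, 0.002, 3.137]
ft_force: [0.4, -0.1, -6.4]
gripper_width: 29.1
t 45.0 pos [632.7  82.2 181.6] rpy [1.800e+02 1.000e-01 1.797e+02] F [ 0.4 -0.1 -6.4] w 29.1
shift [ 0.0017 -0.001   0.0066] turn -0.1
```

```bash
python3 -m pendant '{"linear":[[0.001,-0.001,0.002],[0.001,-0.001,0.005],[0.001,-0.001,0.0065],[0.001,-0.001,0.0065],[0.001,-0.001,0.0065]],"yaw":[0,0,0,0,0]}'
python3 -m pendant '{"linear":[[0,0,0.0005],[0,0,0.001],[0,0,0.001]],"yaw":[0,0,0]}'
```

```text
t: 45.5
position: [631.1, 80.9, 174.0]
tool_rot: [-3.142, -0.0, 3.136]
ft_force: [0.0, 0.5, -6.5]
gripper_width: 29.6
t: 45.8
position: [631.3, 81.0, 173.6]
tool_rot: [3.142, 0.001, 3.136]
ft_force: [-1.9, 0.6, -1.1]
gripper_width: 29.4
```

Touched down at (631.3, 81.0), against (631.0, 81.3) originally. I release and go for the dummy.

```bash
python3 -m pendant '{"linear":[[0,0,0.0005],[0,0,0.0005],[0,0,0.0005],[0,0,0.0005],[0,0,0.0005]],"yaw":[0,0,0,0,0]}' 0.065 40
python3 -m pendant '{"linear":[[0,0,-0.01],[0,0,-0.03],[0,0,-0.055],[0,0,-0.085],[0,0,-0.1],[0,0,-0.1]],"yaw":[0,0,0,0,0,0]}'
python3 s.py 404.7 325.3 270 -98.2
```

```text
t: 46.3
position: [631.2, 80.9, 172.7]
tool_rot: [3.142, 0.0, 3.136]
ft_force: [0.4, -0.3, 0.9]
gripper_width: 62.3
t: 46.9
position: [632.4, 81.2, 276.5]
tool_rot: [3.14, 0.006, 3.136]
ft_force: [0.1, 0.1, 0.4]
gripper_width: 65.1
t 46.9 pos [632.4  81.2 276.5] rpy [179.9   0.3 179.7] F [0.1 0.1 0.4] w 65.1
shift [0.229  0.2429 0.0056] turn -82.1
```

```bash
python3 -m pendant '{"linear":[[0.02,0.02,0],[0.05,0.053,0],[0.08,0.085,0],[0.11,0.117,0],[0.14,0.149,0],[0.17,0.18,0],[0.2,0.212,0],[0.229,0.243,0]],"yaw":[-8,-16,-24,-32,-40,-48,-56,-64]}' 0.0876
python3 -m pendant '{"linear":[[0,0,0],[0,0,0],[0,0,0],[0,0,0]],"yaw":[-8,-16,-18,-18]}'
python3 s.py 404.7 325.3 159 -98.2
python3 - <<'E'
from h import *
p,d=cap('scene'); W=cloud('scene',d)
for q in clusters(W,120,192,box=(350,700,200,400)):
    Q=W[q]; Q=Q[Q[:,2]<Q[:,2].max()-4]; print(q.sum(),circ(Q,15).round(1))
E
```

```text
t: 47.7
position: [401.8, 326.0, 272.6]
tool_rot: [3.141, -0.0, -2.024]
ft_force: [1.8, 0.6, 0.1]
gripper_width: 87.5
t: 48.1
position: [403.1, 325.2, 272.4]
tool_rot: [3.141, -0.0, -1.715]
ft_force: [-0.1, -0.5, -0.3]
gripper_width: 87.4
t 48.1 pos [403.1 325.2 272.4] rpy [180.   -0.  -98.3] F [-0.1 -0.5 -0.3] w 87.4
shift [-0.0004 -0.0016  0.1134] turn -0.1
197 [399.9 325.9]
```

```bash
python3 -m pendant '{"linear":[[0,-0.0016,0.02],[0,-0.0016,0.04],[0,-0.0016,0.06],[0,-0.0016,0.08],[0,-0.0016,0.1],[0,-0.0016,0.11],[0,-0.0016,0.113],[0,-0.0016,0.113]],"yaw":[0,0,0,0,0,0,0,0]}'
python3 -m pendant '{"linear":[[0,0,0],[0,0,0],[0,0,0],[0,0,0],[0,0,0],[0,0,0],[0,0,0],[0,0,0]],"yaw":[0,0,0,0,0,0,0,0]}' 0.0 40
python3 s.py
```

```text
t: 48.95
position: [405.2, 325.0, 159.7]
tool_rot: [-3.142, -0.0, -1.716]
ft_force: [-0.3, -0.5, -0.8]
gripper_width: 88.1
t: 49.75
position: [405.1, 325.1, 159.6]
tool_rot: [-3.141, 0.0, -1.716]
ft_force: [1.1, 4.1, -3.9]
gripper_width: 29.5
t 49.8 pos [405.1 325.1 159.6] rpy [-180.     0.   -98.3] F [ 1.1  4.1 -3.9] w 29.5
```

```bash
python3 -m pendant '{"linear":[[0,0,-0.01],[0,0,-0.03],[0,0,-0.05],[0.01,0.002,-0.068],[0.03,0.007,-0.073],[0.06,0.014,-0.073],[0.095,0.022,-0.073],[0.13,0.03,-0.073]],"yaw":[0,0,0,4,12,20,28,36]}'
python3 s.py 476 -3.6 233 179.8
```

```text
t: 50.55
position: [355.1, 198.7, 231.8]
tool_rot: [3.141, -0.003, -2.35]
ft_force: [0.6, 0.1, -7.4]
gripper_width: 29.4
t 50.5 pos [355.1 198.7 231.8] rpy [ 180.    -0.2 -134.7] F [ 0.6  0.1 -7.4] w 29.4
shift [ 0.0589 -0.2282 -0.0011] turn 45.5
```

```bash
python3 -m pendant '{"linear":[[0.008,-0.025,0],[0.016,-0.06,0],[0.025,-0.095,0],[0.033,-0.13,0],[0.042,-0.165,0],[0.05,-0.195,0],[0.056,-0.218,0],[0.0589,-0.2282,0]],"yaw":[6,12,18,24,30,36,42,45.5]}'
python3 s.py 580.9 -3.6 233 179.8
```

```text
t: 51.35
position: [478.4, -2.8, 231.8]
tool_rot: [-3.141, -0.003, 3.139]
ft_force: [-0.2, 0.2, -8.5]
gripper_width: 29.4
t 51.4 pos [478.4  -2.8 231.8] rpy [-1.800e+02 -1.000e-01  1.798e+02] F [-0.2  0.2 -8.5] w 29.4
shift [-0.1025 -0.0005 -0.0014] turn 0.0
```

```bash
python3 -m pendant '{"linear":[[-0.015,0,0],[-0.04,0,0],[-0.065,0,0],[-0.085,0,0],[-0.097,0,0],[-0.1025,0,0],[-0.1025,0,0],[-0.1025,0,0.01]],"yaw":[0,0,0,0,0,0,0,0]}'
python3 -m pendant '{"linear":[[0,0,0.015],[0,0,0.03],[0,0,0.042],[0,0,0.048],[0,0,0.048],[0,0,0.048]],"yaw":[0,0,0,0,0,0]}'
python3 s.py 580.9 -3.6 169 179.8
```

```text
t: 52.15
position: [581.2, -0.4, 223.5]
tool_rot: [3.141, 0.002, -3.138]
ft_force: [0.4, -0.8, -7.2]
gripper_width: 29.2
t: 52.75
position: [581.4, -0.5, 175.0]
tool_rot: [-3.142, 0.001, -3.138]
ft_force: [-1.1, -1.0, -6.1]
gripper_width: 29.2
t 52.8 pos [ 5.814e+02 -5.000e-01  1.750e+02] rpy [-180.     0.  -179.8] F [-1.1 -1.  -6.1] w 29.2
shift [ 0.0005 -0.0031  0.006 ] turn 0.4
```

```bash
python3 -m pendant '{"linear":[[0.0005,-0.0015,0],[0.0005,-0.003,0],[0.0005,-0.003,0.003],[0.0005,-0.003,0.005],[0.0005,-0.003,0.006],[0.0005,-0.003,0.006]],"yaw":[0.4,0.4,0.4,0.4,0.4,0.4]}'
python3 s.py 580.9 -3.6 167 179.8
```

```text
t: 53.35
position: [580.5, -3.6, 168.2]
tool_rot: [-3.141, -0.001, 3.138]
ft_force: [0.8, 0.1, -7.3]
gripper_width: 29.6
t 53.4 pos [580.5  -3.6 168.2] rpy [-180.    -0.   179.8] F [ 0.8  0.1 -7.3] w 29.6
shift [-0.0004  0.      0.0012] turn -0.0
```

```bash
python3 -m pendant '{"linear":[[-0.0004,0,0.0005],[-0.0004,0,0.001],[-0.0004,0,0.001]],"yaw":[0,0,0]}'
python3 -m pendant '{"linear":[[0,0,0.0005],[0,0,0.0005],[0,0,0.0005]],"yaw":[0,0,0]}'
```

```text
t: 53.65
position: [581.3, -3.5, 167.7]
tool_rot: [3.142, 0.0, 3.138]
ft_force: [0.8, 0.5, -6.9]
gripper_width: 29.2
t: 53.95
position: [581.3, -3.5, 167.7]
tool_rot: [3.142, 0.001, 3.138]
ft_force: [-0.6, -0.1, -0.4]
gripper_width: 29.5
```

Touched down at (581.3, −3.5). I release, rise, back off clear, then check everything.

```bash
python3 -m pendant '{"linear":[[0,0,0.0005],[0,0,0.0005],[0,0,0.0005],[0,0,0.0005],[0,0,0.0005]],"yaw":[0,0,0,0,0]}' 0.065 40
python3 -m pendant '{"linear":[[0,0,-0.01],[0,0,-0.03],[0,0,-0.055],[0,0,-0.085],[0,0,-0.11],[0.02,0,-0.12],[0.05,0.02,-0.12],[0.08,0.05,-0.12]],"yaw":[0,0,0,0,0,0,0,0]}'
python3 -m pendant '{"linear":[[0.01,0.04,0],[0.015,0.085,0],[0.02,0.13,0],[0.025,0.175,0],[0.03,0.22,0],[0.035,0.255,0],[0.04,0.28,0],[0.04,0.28,0]],"yaw":[0,0,0,0,0,0,0,0]}'
python3 - <<'E'
from h import *
ims=[]
for n in ['scene','top']:
    p,d=cap(n); W=cloud(n,d); ims.append(p); z=np.load(n+'0.npz'); W0=cloud(n,z['d'])
    cv2.imwrite(f'pics/{n}9.png',p[...,::-1])
    for nm,w in (('before',W0),('after',W)):
        for q in clusters(w,120,215,box=(500,720,-150,150)):
            P=w[q]; P=P[P[:,2]<P[:,2].max()-4]; print(n,nm,circ(P,15).round(1),w[q][:,2].max().round(1))
        for a,b in (('bob',(715,-94)),('pw',(387,-97)),('pn',(396,103))):
            m=(np.hypot(w[...,0]-b[0],w[...,1]-b[1])<45)&(w[...,2]>(20 if a=='bob' else 8))&(w[...,2]<110); print('  ',a,m.sum(),w[m].mean(0).round(1))
    m=(W[...,2]>34)&(W[...,2]<105)&(np.hypot(W[...,0]-529,W[...,1]+324)<45); P=W[m]
    s=least_squares(lambda c:np.hypot(np.hypot(P[:,0]-c[0],P[:,1]-c[1])/27,(P[:,2]-58)/36)*27-27,(529,-324),loss='soft_l1',f_scale=1.5); print(n,'finial',s.x.round(1))
E
python3 s.py
```

```text
t: 54.45
position: [581.2, -3.6, 166.7]
tool_rot: [3.142, 0.0, 3.138]
ft_force: [0.5, 0.6, -0.1]
gripper_width: 62.8
t: 55.25
position: [500.6, 46.3, 287.5]
tool_rot: [3.141, 0.001, 3.136]
ft_force: [0.6, 1.1, -0.1]
gripper_width: 65.3
t: 56.05
position: [461.8, 329.7, 286.9]
tool_rot: [3.141, 0.0, 3.141]
ft_force: [0.7, -0.1, -0.7]
gripper_width: 65.2
scene before [579.7  -1.9] 197.7
scene before [630.   81.2] 203.9
scene before [643.7 -73.6] 209.4
   bob 693 [708.6 -94.8  59.9]
   pw 183 [ 384.2 -101.2   19.2]
   pn 50 [401.4 101.3  19.9]
scene after [580.3   1.4] 198.5
scene after [630.1  81.8] 203.3
scene after [643.6 -76.2] 210.0
   bob 718 [708.7 -95.1  60. ]
   pw 184 [ 383.9 -101.2   19.2]
   pn 44 [385.8 100.8  19.5]
scene finial [ 527.5 -324.4]
top before [646.5 -74.3] 210.4
top before [632.5  81.4] 204.8
top before [582.   -2.1] 198.7
   bob 299 [727.6 -96.7  56.2]
   pw 410 [382.4 -97.3  19.3]
   pn 344 [395.1 102.9  19.4]
top after [646.5 -76.7] 210.9
top after [632.6  81.5] 203.8
top after [582.8   1. ] 197.5
   bob 303 [727.4 -96.4  56.4]
   pw 409 [382.4 -97.3  19.2]
   pn 343 [395.2 102.9  19.5]
top finial [ 528.8 -324.4]
t 56.1 pos [462.1 327.3 286.9] rpy [-180.     0.   179.9] F [ 0.2 -0.4  0.7] w 65.0
```

View pics/scene9.png

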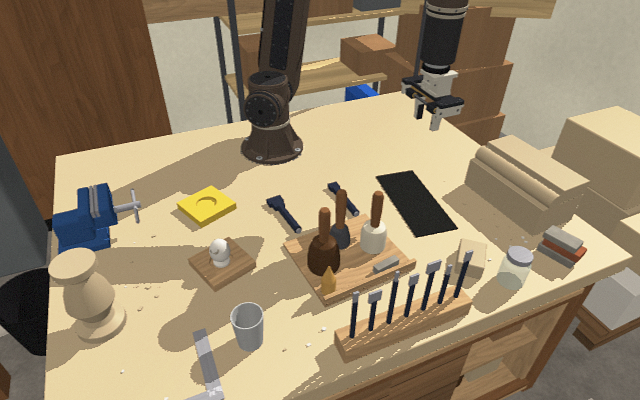

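Nothing else has moved, but both cameras agree the dummy is off by +3.2 mm in y and the big mallet by −2.5 mm. With 88 s left, I'll correct both with short regrips.

```bash
python3 -m pendant '{"linear":[[-0.015,-0.04,0],[-0.03,-0.085,0],[-0.045,-0.13,0],[-0.06,-0.175,0],[-0.075,-0.22,0],[-0.09,-0.265,0],[-0.105,-0.305,0],[-0.119,-0.328,0]],"yaw":[0,0,0,0,0,0,0,0]}' 0.0876
python3 -m pendant '{"linear":[[0,0,0],[0,0,0]],"yaw":[0,0]}'
python3 s.py 581.3 0 167 179.8
```

```text
t: 56.95
position: [579.9, -5.6, 287.5]
tool_rot: [-3.142, 0.001, 3.135]
ft_force: [-0.0, 0.7, -0.0]
gripper_width: 87.4
t: 57.15
position: [579.8, -3.1, 286.8]
tool_rot: [3.142, -0.0, 3.135]
ft_force: [0.3, 0.1, -0.1]
gripper_width: 87.5
t 57.1 pos [579.8  -3.1 286.8] rpy [180.   -0.  179.6] F [ 0.3  0.1 -0.1] w 87.5
shift [-0.0015  0.0031  0.1198] turn -0.2
```

```bash
python3 -m pendant '{"linear":[[-0.0015,0.003,0.02],[-0.0015,0.003,0.045],[-0.0015,0.003,0.07],[-0.0015,0.003,0.09],[-0.0015,0.003,0.107],[-0.0015,0.003,0.116],[-0.0015,0.003,0.119],[-0.0015,0.003,0.119]],"yaw":[0,0,0,0,0,0,0,0]}'
python3 -m pendant '{"linear":[[0,0,0],[0,0,0],[0,0,0],[0,0,0],[0,0,0],[0,0,0],[0,0,0],[0,0,0]],"yaw":[0,0,0,0,0,0,0,0]}' 0.0 40
python3 s.py
```

```text
t: 57.95
position: [581.6, 1.7, 168.0]
tool_rot: [-3.142, 0.0, 3.138]
ft_force: [0.3, 0.4, -0.0]
gripper_width: 87.6
t: 58.75
position: [581.5, 1.4, 167.5]
tool_rot: [-3.142, -0.0, 3.138]
ft_force: [-2.5, -0.0, 2.7]
gripper_width: 29.3
t 58.8 pos [581.5   1.4 167.5] rpy [-180.    -0.   179.8] F [-2.5 -0.   2.7] w 29.3
```

```bash
python3 -m pendant '{"linear":[[0,0,-0.005],[0,0,-0.01],[0.0003,-0.0016,-0.012],[0.0006,-0.0032,-0.012],[0.0006,-0.0032,-0.008],[0.0006,-0.0032,-0.004],[0.0006,-0.0032,-0.002],[0.0006,-0.0032,-0.002]],"yaw":[0,0,0,0,0,0,0,0]}'
python3 s.py 580.9 -1.8 168 179.8
```

```text
t: 59.55
position: [580.5, -1.9, 168.8]
tool_rot: [-3.141, -0.001, 3.138]
ft_force: [0.1, 0.1, -7.2]
gripper_width: 29.3
t 59.5 pos [580.5  -1.9 168.8] rpy [-1.800e+02 -1.000e-01  1.798e+02] F [ 0.1  0.1 -7.2] w 29.3
shift [-0.0004  0.0001  0.0008] turn -0.0
```

```bash
python3 -m pendant '{"linear":[[0,0,0.0005],[0,0,0.001],[0,0,0.0015],[0,0,0.0015],[0,0,0.0015]],"yaw":[0,0,0,0,0]}'
```

```text
t: 60.05
position: [581.0, -1.8, 168.1]
tool_rot: [3.142, 0.0, 3.138]
ft_force: [-0.1, 0.1, -8.2]
gripper_width: 29.4
```

```bash
python3 -m pendant '{"linear":[[0,0,0.0005],[0,0,0.001],[0,0,0.001],[0,0,0.001]],"yaw":[0,0,0,0]}'
```

```text
t: 60.45
position: [581.1, -1.8, 167.5]
tool_rot: [3.142, 0.001, 3.138]
ft_force: [-0.9, 0.1, -1.6]
gripper_width: 29.4
```

Down. I release, then go over the big mallet, now at about (645.1, −76.3).

```bash
python3 -m pendant '{"linear":[[0,0,0.0003],[0,0,0.0003],[0,0,0.0003],[0,0,0.0003],[0,0,0.0003]],"yaw":[0,0,0,0,0]}' 0.065 40
python3 -m pendant '{"linear":[[0,0,-0.01],[0,0,-0.03],[0,0,-0.055],[0,0,-0.085],[0,0,-0.11],[-0.02,-0.03,-0.115],[-0.045,-0.055,-0.115],[-0.064,-0.074,-0.115]],"yaw":[0,0,0,0,0,0,0,0]}'
python3 -m pendant '{"linear":[[0,0,0],[0,0,0]],"yaw":[0,0]}' 0.0876
python3 s.py 645.1 -76.3 179 179.8
```

```text
t: 60.95
position: [581.2, -1.8, 166.9]
tool_rot: [3.142, 0.0, 3.138]
ft_force: [-0.5, 1.3, 0.6]
gripper_width: 62.4
t: 61.75
position: [645.8, -77.2, 283.3]
tool_rot: [3.142, 0.002, 3.138]
ft_force: [-1.1, -0.3, 0.3]
gripper_width: 65.0
t: 61.95
position: [644.7, -76.5, 281.8]
tool_rot: [-3.142, -0.0, 3.137]
ft_force: [-0.5, 0.2, 0.0]
gripper_width: 76.3
t 62.0 pos [644.7 -76.5 281.8] rpy [-180.    -0.   179.7] F [-0.5  0.2  0. ] w 76.3
shift [-0.0004  0.0003  0.1028] turn -0.1
```

```bash
python3 -m pendant '{"linear":[[0,0,0.02],[0,0,0.045],[0,0,0.07],[0,0,0.088],[0,0,0.099],[0,0,0.1025],[0,0,0.1025]],"yaw":[0,0,0,0,0,0,0]}'
python3 -m pendant '{"linear":[[0,0,0],[0,0,0],[0,0,0],[0,0,0],[0,0,0],[0,0,0],[0,0,0],[0,0,0]],"yaw":[0,0,0,0,0,0,0,0]}' 0.0 40
python3 s.py
python3 -m pendant '{"linear":[[0,0,-0.005],[0,0,-0.01],[0,0.0013,-0.012],[0,0.0025,-0.012],[0,0.0025,-0.008],[0,0.0025,-0.004],[0,0.0025,-0.002],[0,0.0025,-0.002]],"yaw":[0,0,0,0,0,0,0,0]}'
```

```text
t: 62.65
position: [644.7, -75.7, 179.7]
tool_rot: [-3.141, 0.0, 3.138]
ft_force: [-0.1, -0.3, -0.3]
gripper_width: 87.6
t: 63.45
position: [644.8, -76.0, 179.3]
tool_rot: [3.142, 0.0, 3.138]
ft_force: [3.0, 0.5, -2.7]
gripper_width: 29.2
t 63.5 pos [644.8 -76.  179.3] rpy [180.    0.  179.8] F [ 3.   0.5 -2.7] w 29.2
t: 64.25
position: [644.3, -73.5, 180.4]
tool_rot: [-3.141, -0.001, 3.138]
ft_force: [-0.2, -0.3, -5.4]
gripper_width: 29.2
```

```bash
python3 -m pendant '{"linear":[[-0.0003,0,0.0005],[-0.0003,0,0.001],[-0.0003,0,0.0015],[-0.0003,0,0.0015],[-0.0003,0,0.0015]],"yaw":[0,0,0,0,0]}'
python3 -m pendant '{"linear":[[0,0,0.0005],[0,0,0.001],[0,0,0.001]],"yaw":[0,0,0]}'
```

```text
t: 64.75
position: [645.0, -73.5, 179.8]
tool_rot: [3.142, 0.0, 3.138]
ft_force: [-0.7, 0.4, -5.7]
gripper_width: 29.1
t: 65.05
position: [645.1, -73.5, 179.2]
tool_rot: [-3.142, 0.0, 3.138]
ft_force: [-0.2, 0.2, -1.3]
gripper_width: 29.5
```

```bash
python3 -m pendant '{"linear":[[0,0,0.0003],[0,0,0.0003],[0,0,0.0003],[0,0,0.0003],[0,0,0.0003]],"yaw":[0,0,0,0,0]}' 0.065 40
python3 -m pendant '{"linear":[[0,0,-0.01],[0,0,-0.03],[0,0,-0.055],[0,0,-0.085],[0,0,-0.11],[0.02,0.03,-0.115],[0.045,0.065,-0.115],[0.07,0.1,-0.115]],"yaw":[0,0,0,0,0,0,0,0]}'
python3 -m pendant '{"linear":[[0.015,0.04,0],[0.03,0.085,0],[0.045,0.13,0],[0.06,0.175,0],[0.075,0.22,0],[0.09,0.26,0],[0.1,0.29,0],[0.1,0.29,0]],"yaw":[0,0,0,0,0,0,0,0]}'
python3 - <<'E'
from h import *
ims=[]
for n in ['scene','top']:
    p,d=cap(n); W=cloud(n,d); ims.append(p)
    for q in clusters(W,120,215,box=(500,720,-150,150)):
        P=W[q]; P=P[P[:,2]<P[:,2].max()-4]; print(n,circ(P,15).round(1),W[q][:,2].max().round(1))
    for a,b in (('bob',(715,-94)),('pw',(387,-97)),('pn',(396,103))):
        m=(np.hypot(W[...,0]-b[0],W[...,1]-b[1])<45)&(W[...,2]>(20 if a=='bob' else 8))&(W[...,2]<110); print('  ',a,m.sum(),W[m].mean(0).round(1))
    m=(W[...,2]>34)&(W[...,2]<105)&(np.hypot(W[...,0]-529,W[...,1]+324)<45); P=W[m]
    s=least_squares(lambda c:np.hypot(np.hypot(P[:,0]-c[0],P[:,1]-c[1])/27,(P[:,2]-58)/36)*27-27,(529,-324),loss='soft_l1',f_scale=1.5); print(n,'finial',s.x.round(1))
cv2.imwrite('pics/c10.png',np.vstack([cv2.resize(ims[0][150:310,170:450],(700,400)),cv2.resize(ims[1][90:230,255:535],(400,200))[:, :].repeat(1,1) if 0 else cv2.resize(ims[1][90:170,255:535],(700,200))])[...,::-1])
E
python3 s.py
```

```text
t: 65.55
position: [645.1, -73.5, 178.6]
tool_rot: [3.142, 0.0, 3.138]
ft_force: [-0.2, -0.4, 0.0]
gripper_width: 62.1
t: 66.35
position: [574.7, 27.4, 294.4]
tool_rot: [3.141, 0.001, 3.137]
ft_force: [1.3, 0.4, 0.8]
gripper_width: 64.9
t: 67.15
position: [475.4, 320.4, 294.1]
tool_rot: [3.141, 0.001, 3.141]
ft_force: [-0.1, -0.5, -0.4]
gripper_width: 65.0
scene [579.8  -2. ] 198.0
scene [630.3  81.7] 205.7
scene [643.6 -73.5] 211.0
   bob 700 [709.  -94.5  59.8]
   pw 180 [ 384.1 -101.1   19.1]
   pn 51 [397.3 100.9  19.6]
scene finial [ 527.7 -324.1]
top [646.6 -73.8] 210.9
top [632.4  81.7] 204.0
top [582.4  -2. ] 198.3
   bob 294 [727.4 -96.7  56.8]
   pw 410 [382.7 -97.3  19.2]
   pn 345 [395.2 102.8  19.3]
top finial [ 529.  -324.3]
t 67.2 pos [476.1 317.8 294. ] rpy [180.    0.  179.9] F [ 0.1  0.3 -0.5] w 64.9
```

View pics/c10.png

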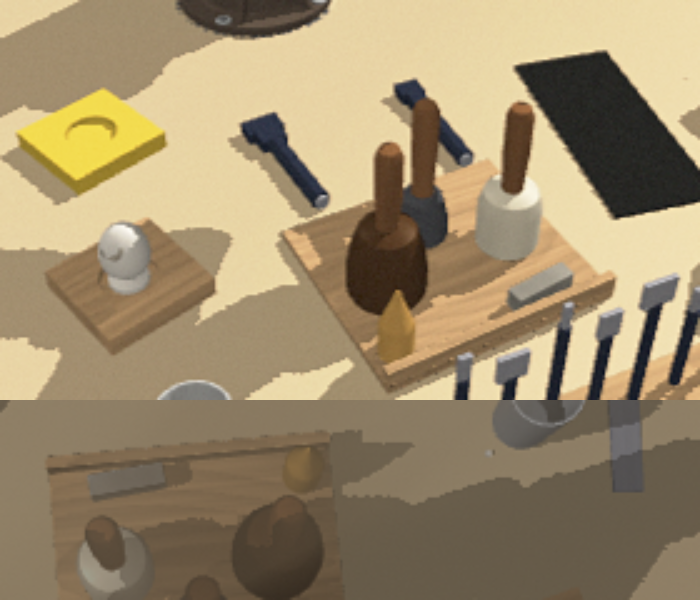

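The picture shows the finial upright in the pine block's recess (125,255). The three mallets are back on the board at (387,230), (423,170) and (510,190), within about 0.6 mm of their starting spots in both views. I'm handing in.

```bash
python3 -c "
from h import *
print(workorder.sign_off())"
```

```text
the job is handed in; nothing more can be done
None
```

The job is done and handed in at about 67 s of the 144 s allowed. I stood the mallets on the mat, set the finial upright in the recess of the plain pine block, and only then put each mallet back upright where it had stood.

**Last checks:**
- **Mallets:** both cameras put all three handle axes within about 0.6 mm of their starting spots, and all stand upright.
- **Finial:** its measured centre is within about 1.5 mm of the recess centre. Its lean in the picture, checked just after placing, matches that of a vertical axis there.
- **Bystanders:** the plumb bob and the wide pitching tool measure the same as at the start. The narrow one reads the same from the top camera. Its scene-camera readings scattered (401, 386, then 397 mm in x) on only about 50 pixels, so I relied on the top view.
- **Forces and clearance:** touch-down readings stayed within about 6 N, and the arm ended raised clear of everything.

**What disagreed:**
- After the first return, the dummy was off by about 3.2 mm and the big mallet by about 2.5 mm. I regripped each, lifted it slightly and corrected it, with the finial already in place.
- One carrying move with the dummy had a wrong sign and swung it about 60 mm too near the robot. It went past at a safe height and touched nothing.

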